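# Book a packed carton with the hand scanner

### The job

Book in the sealed carton: lift the cordless hand scanner out of its stand, aim it at the middle of the square code label on the carton's top from about 10 to 15 cm away and well under 45 degrees off square, hold it steady there for a good second, and put it back upright in its stand. Then roll the counter box's thumbwheel to the number 3, for the three tins inside, and only after that press the round button beside it right down and let it go. Do not shift the carton or disturb the other things on the bench.

Things in the scene. Friction and masses are not known exactly. Their poses are not given: they have to be found in the camera images.
- scanner: Cordless pistol-shaped hand scanner, loose, about 0.2 kg. Origin: inside the head, on the handle's axis, 118 mm above the foot; grip here, across the head's flat sides (48 mm apart along y). z up along the handle, front to -x. Head 110 mm long, 42 mm high, nose 15 degrees down, from 63 mm before to 46 mm behind the origin, top 22 mm above it. Reads by itself when steady on a code; no trigger needed.
- scan_window (a point): Centre of the reading window in the nose: 62 mm in front of (-x) and 15 mm below the scanner's origin. Its x axis is the reading beam, straight out of the window, 15 degrees below the scanner's own -x. It reads a code that lies 60 to 200 mm out along the beam and within 20 mm of it.
- scanner_foot (a point): Centre of the flat foot of the scanner's handle; same axes as the scanner. The handle is 34 mm (x) by 28 mm (y), straight down from the head.
- stand: Scanner's stand, fixed: dark plate 125 x 110 x 14 mm, in its middle an upright black open-topped holster, 42 mm (x) by 36 mm (y) inside, walls up to 66 mm above the bench, then flared lips to 76 mm. Origin under its centre, on the bench. The scanner starts upright in it, centred, nose to the stand's -x.
- stand_seat (a point): Centre of the holster's inner floor, 20 mm above the bench: where the scanner's foot rests.
- carton: The sealed, taped cardboard carton, 170 (x) by 230 (y) by 85 mm high, loose, 0.85 kg. Origin under its centre. The only closed carton on the bench and the only one with a label.
- label (a point): Centre of the white label (74 mm square, with a 43 mm square black dot code) on the carton's top, 12 mm to the carton's -x and 58 mm to its +y from the middle. z points straight out of the label (up). The code reads from any side.
- counter: Grey counter box, fixed: sloping desk case 136 mm deep (x), 190 mm wide (y), 40 mm high at its low front edge (-x), 103 mm at the back: the panel rises 25 degrees towards +x. Thumbwheel on the left (+y), round button on the right (-y), blank display above. Origin under its centre.
- wheel_top (a point): The thumbwheel's rim where it stands farthest (14 mm) out of the panel, between the two index marks; does not turn. x points up the panel's slope, y along the axle, z straight out of the panel (25 degrees from vertical, leaning to the box's -x).
- wheel (a joint): White thumbwheel, 70 mm diameter, 24 mm wide, black numbers 0 to 9 on the rim. Angle in rad: 0 at number 0, 0.628 per number (22 mm of rim), stops at 0 and 9; grows as the outer rim is drawn down the slope to the box's front edge. The number at the index marks is set: 3 is 1.885. No clicks: about 1 N along the rim turns it, by a fingertip's friction (roll slowly, fast strokes slip); stays put.
- button_top (a point): Centre of the round push button's face at rest, 36 mm across, standing 23 mm out of the panel, 93 mm to the right (-y) of the wheel. z points straight out of the panel.
- enter (a joint): Travel of the push button, m: 0 at rest, 0.006 fully down (about 5 N, straight into the panel). Springs back.
- tape_roll: Bystander: loose roll of clear tape, 96 mm across, 48 mm high. Origin under its centre.
- tin: Bystander: loose round metal tin, 74 mm across, 92 mm high. Origin under its centre.
- tape_gun: Bystander: loose tape gun, about 270 mm long (x), 65 mm wide, 87 mm high, lying far to the left.
- marker: Bystander: loose marker pen, 140 mm long (x), 18 mm thick.
- cutter: Bystander: loose box cutter, 150 mm long (x), 24 mm wide, 18 mm high.
Things that resemble listed ones, but are neither listed nor needed, are in the scene too. Leave any purple look-alike of the scanner alone. What is shaped like the counter but yellow is not meant.

How it is judged:
On the way, in this order (a step that is already met when the one before it is completed fails the run):
1. the scanner is held clear of its stand (z of scanner_foot in the frame of stand_seat above 0.06 m and contact force between the fingers and scanner above 0.5 N), for 0.1 s.
2. held in the fingers and steady for 1 s, the scanner aims at the label: centre within 20 mm of the beam, 60 to 200 mm off, at most 45 degrees off square, under 20 mm/s and 0.15 rad/s (x of label in the frame of scan_window between 0.06 and 0.2 m and y of label in the frame of scan_window between -0.02 and 0.02 m and z of label in the frame of scan_window between -0.02 and 0.02 m and angle between the x axis of scan_window and the z axis of label, either way round below 0.785 rad and linear speed of scanner below 0.02 m/s and angular speed of scanner below 0.15 rad/s and contact force between the fingers and scanner above 0.5 N), for 1 s.
3. the scanner stands upright in its stand again, let go (z of scanner_foot in the frame of stand_seat below 0.008 m and horizontal distance between scanner_foot and stand_seat below 0.012 m and angle between scanner's own z axis and vertical below 0.15 rad and contact force between the fingers and scanner below 0.1 N), for 0.2 s.
4. the thumbwheel is at 3 (within a quarter of a step) (value of joint wheel between 1.728 and 2.042 rad), for 0.2 s.
5. the button is pressed down (at least 5 of its 6 mm) (value of joint enter above 0.005 m), for 0.05 s.
At the end, for the whole second after the job is handed in: the scanner rests upright (within 8 degrees) in its stand, its foot within 8 mm of the holster's floor; the thumbwheel is at 3 within a quarter of a step; the button is out again; the carton is within 20 mm of where it was (all of step 4 and z of scanner_foot in the frame of stand_seat below 0.008 m and horizontal distance between scanner_foot and stand_seat below 0.012 m and angle between scanner's own z axis and vertical below 0.15 rad and linear speed of scanner below 0.02 m/s and value of joint enter below 0.0015 m and distance of carton from where it was at the start of the episode below 0.02 m); the robot touches nothing.
It fails at once if the button is pressed while the wheel is not at 3 (value of joint enter above 0.003 m and (value of joint wheel below 1.728 rad or value of joint wheel above 2.042 rad)).
It fails at once if the carton is shifted by more than 20 mm (distance of carton from where it was at the start of the episode above 0.02 m).
It fails at once if a bystander is shifted by more than 40 mm (distance of any of tape_roll, tin, tape_gun, marker, cutter from where it was at the start of the episode above 0.04 m).
It also fails if it takes over 72 s, if anything falls off the work surface, if the arm or the gripper's body presses on something with over 40 N, if the wrist force passes 120 N, or if a joint passes its speed limit or range.

### The arm

A 6-joint arm with a two-finger parallel gripper is mounted at the origin on the work surface. World frame = base frame: x ahead of the robot, y to its left, z up, the work surface at z = 0. Lengths are in m, angles in rad, forces in N, time in s.
With the tool pointing down it reaches from about 0.325 to 0.925 m from the base axis. Payload 3.1 kg.
Tool frame: the origin (TCP) lies between the finger pads; the fingertips stand arm.finger_overhang ahead of it and the grasp point (between the pads) is the TCP (arm.finger_overhang is the distance from the TCP to the fingertips, in m); z points along the fingers, y is the direction in which the jaws open and shut (so a half turn about z gives the same grasp; the last joint's range is limited). The gripper opens to 85 mm and grips with 20 to 120 N. Pads are 22 mm wide; open, the fingers measure 114 mm over their backs; the gripper's body (76 mm by 85 mm) begins 54 mm behind the grasp point. The pads swing forward as they close: fully open they stand 13 mm farther back than shut.
Start: joints at [-1.231, 0.217, 1.613, -0, 1.311, -0.112], TCP at [0.273, -0.562, 0.25] pointing down, gripper open.
Joint ranges: [-2.75, 2.75], [-0.78, 2.1], [0.31, 2.55], [-1.13, 4.27], [0.13, 2.63], [-2.58, 2.58]. Speed limits (rad/s): [2.79, 2.79, 3.14, 3.14, 3.14, 3.14].

### API

Orientations are given as a 3x3 rotation matrix whose columns are the frame's x, y, z axes.
In Python, from rig import arm, cams, job_done gives the robot as it stands.
- The arm moves only by the tool jog_arm, never from a script. Its argument "plan" is a list of rows, each a list of 3 entries, a list of its own where there are three numbers: the shift along the tool's x, y, z in mm, then the turn, a rotation vector about the tool's x, y, z in degrees, then the closure, from -1 (fully open) to 1 (shut). In form: [[[tx, ty, tz], [ax, ay, az], jaw], ...]. A call has 1 to 12 rows; each row shifts and turns the pose as measured when the row begins, along the tool's axes as they then stand; what a row does not reach is not made up. A row lasts 1/10 s, in which the tool goes at most 50 mm and 8.59 degrees, less where a joint would pass 70% of its speed; a pose out of reach is approached as far as the arm can. A call is refused whole if a number of a shift passes 50 or a number of a turn 8.59, either way. A call with a gripper value outside its range is refused whole. The fingers move at their own pace and stop on an object; "grip_force" is the grip in N (left out, the last holds). Time passes only in rows, so rows that do not move let the fingers close. It gives the time, the measured TCP pose, the force and the opening at its end, in the units of the state.
- arm.get_obs(): the state, without advancing time (a new reading comes with each control period).
- cams.grab_frame(name): name is "scene" or "top"; returns a dict with "img" (480x640x3 uint8, red, green, blue), "mtx" (3x3 intrinsics, pixels), "distortion" ([k1, k2, p1, p2, k3] as OpenCV has them; the pictures are not rectified), "rvec" (rotation vector, rad) and "tvec" (3), from world to camera coordinates, as OpenCV has them. Camera axes: x right, y down, z forward; pixel columns grow to the right and rows downward; lengths in m; the calibration is good to about 2 mm. A picture is of the moment at which its call begins. There is no depth.
- job_done(): hands the job in, once; it reports no verdict.
The state is a dict: "time": time; "joint_pos": joint angles; "joint_velocities": joint speeds; "joint_torque": joint torques, N m; "tcp_pos": TCP position; "orientation": TCP orientation; "ft_force": force on the tool from outside, world axes, zero at the start; "ft_torque": the same for the moment, N m; "grip_width": opening from 0.0 (shut) to 1.0 (fully open).
Only numpy, scipy, OpenCV 4.12 (cv2) and the standard library are available. Lean on these libraries where they do the work, as an engineer would, in place of code of your own. Each camera call takes 0.05 s, during which the arm holds its last target.

## Working session

There is one attempt and no reset: what is moved stays moved. The work goes in short steps, Python scripts to look and compute and a tool call to move; the robot and the scene stay as the last step left them, time stands still between calls to the robot, and variables do not carry over. Pictures are saved under pics/ and viewed, and the job is handed in when it is done.

Besides the shell and the picture viewer there is one more tool, called after "Emit:" as name(argument=value, ...), one argument or row to a line, values as JSON. jog_arm: Moves the arm, as the interface text tells. Its arguments: {"type":"object","properties":{"plan":{"type":"array","items":{"type":"array"}},"grip_force":{"type":"number"}},"required":["plan"]}

```bash
mkdir -p pics; ls; python3 - <<'E'
from rig import arm,cams,job_done
import cv2,numpy as np
o=arm.get_obs();print(o, arm.finger_overhang)
for n in ("scene","top"):
    f=cams.grab_frame(n);cv2.imwrite(f"pics/{n}0.png",f["img"][:,:,::-1])
    R=cv2.Rodrigues(np.array(f["rvec"]))[0];print(n,f["mtx"],f["distortion"],-R.T@np.array(f["tvec"]).ravel(),R)
E
```

```text
pics
{'time': 0.0, 'joint_pos': array([-1.23119604e+00,  2.17771996e-01,  1.61494658e+00, -1.42693743e-05,
        1.31130702e+00, -1.12173402e-01]), 'joint_velocities': array([-0.00072497, -0.00130984,  0.00038788,  0.00180658,  0.00163395,
        0.0006904 ]), 'joint_torque': array([-1.27173476e-03, -3.96847486e+01, -3.03854156e+01, -2.37114955e-04,
        9.79975186e-03,  6.72381319e-06]), 'tcp_pos': array([ 0.27262092, -0.56154056,  0.24895066]), 'orientation': array([[ 8.99672695e-01,  4.36564273e-01, -8.23441275e-04],
       [ 4.36564973e-01, -8.99669819e-01,  2.28939576e-03],
       [ 2.58643135e-04, -2.41919247e-03, -9.99997040e-01]]), 'ft_force': array([ 0.49799874, -0.50357475,  0.93640902]), 'ft_torque': array([ 0.00280514,  0.0519579 , -0.01363016]), 'grip_width': 1.000686582334319} 0.019
scene [[532.67329496   0.         311.28286973]
 [  0.         532.67329496 248.45361733]
 [  0.           0.           1.        ]] [-0.11549464  0.          0.          0.          0.        ] [1.26434579 0.74166056 1.22608172] [[-0.64733042  0.76208239  0.01391998]
 [ 0.56059242  0.4883951  -0.6687349 ]
 [-0.51642954 -0.42508901 -0.74337061]]
top [[504.00156225   0.         314.45671267]
 [  0.         504.00156225 235.94611323]
 [  0.           0.           1.        ]] [-0.01819754  0.          0.          0.          0.        ] [0.3531104  0.12083759 1.2922199 ] [[-0.00460814 -0.9997594   0.02144557]
 [-0.99362752  0.00216253 -0.11269279]
 [ 0.1126193  -0.02182822 -0.99339842]]
```

View pics/scene0.png

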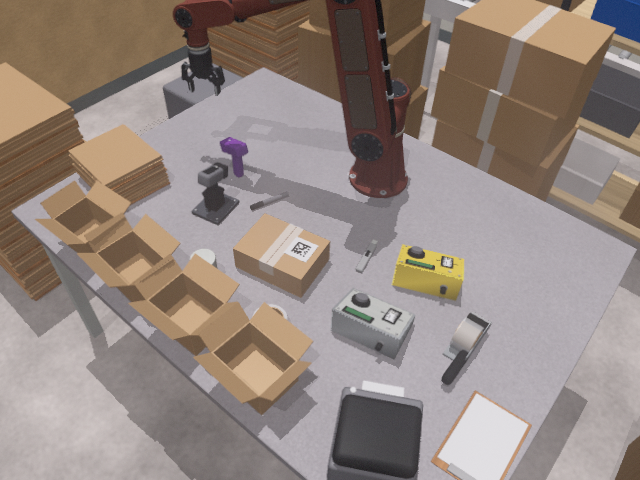

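View pics/top0.png

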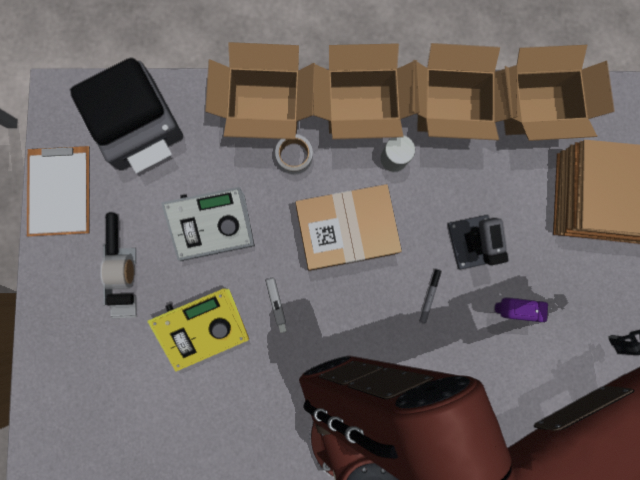

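```bash
cat > h.py <<'E'
import cv2,numpy as np
from rig import arm,cams
def cam(n):
    f=cams.grab_frame(n);return f
def ray(f,uv):
    uv=np.array(uv,float).reshape(-1,1,2)
    n=cv2.undistortPoints(uv,f["mtx"],np.array(f["distortion"])).reshape(-1,2)
    R=cv2.Rodrigues(np.array(f["rvec"]))[0];c=-R.T@np.array(f["tvec"]).ravel()
    d=np.c_[n,np.ones(len(n))]@R
    return c,d
def onz(f,uv,z):
    c,d=ray(f,uv);z=np.broadcast_to(z,(len(d),))
    return c+d*((z-c[2])/d[:,2])[:,None]
def proj(f,P):
    return cv2.projectPoints(np.array(P,float).reshape(-1,1,3),np.array(f["rvec"]),np.array(f["tvec"]),f["mtx"],np.array(f["distortion"]))[0].reshape(-1,2)
def crop(f,x0,y0,x1,y1,s,name):
    cv2.imwrite(name,cv2.resize(f["img"][y0:y1,x0:x1,::-1],None,fx=s,fy=s,interpolation=cv2.INTER_CUBIC))
E
python3 - <<'E'
from h import *
t=cam("top");s=cam("scene")
crop(t,435,200,535,275,8,"pics/t_scan.png")
crop(s,180,120,280,225,5,"pics/s_scan.png")
crop(t,150,180,260,265,7,"pics/t_cnt.png")
crop(s,320,270,430,360,7,"pics/s_cnt.png")
crop(t,285,175,410,280,6,"pics/t_car.png")
E
```

```text
(no output)
```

View pics/t_scan.png

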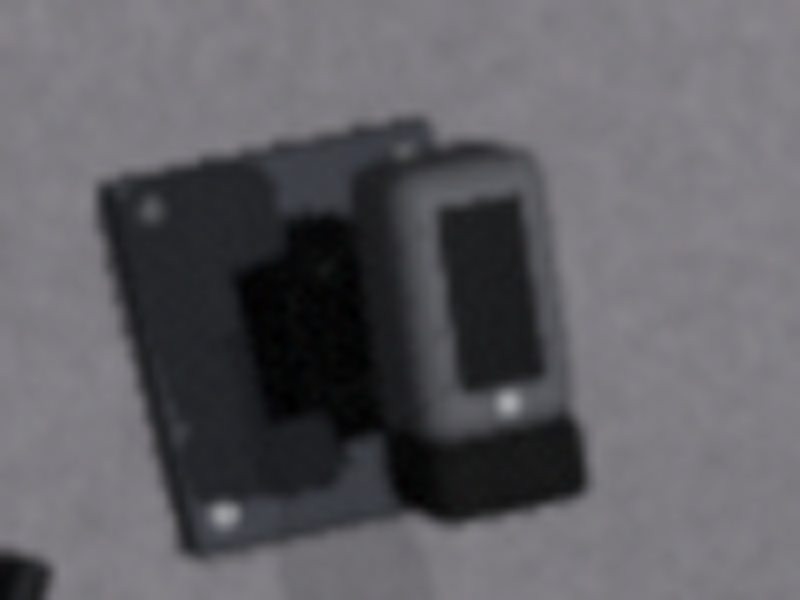

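View pics/s_scan.png

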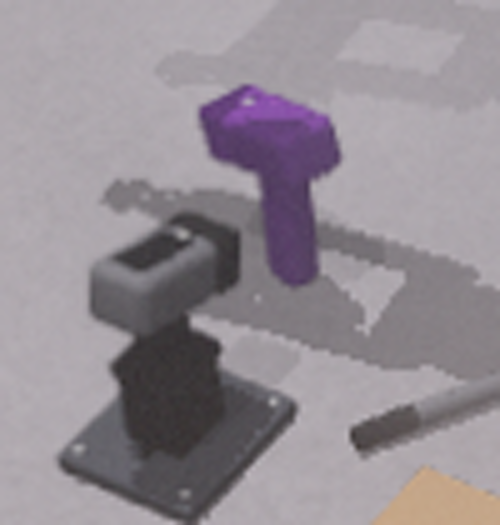

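View pics/t_cnt.png

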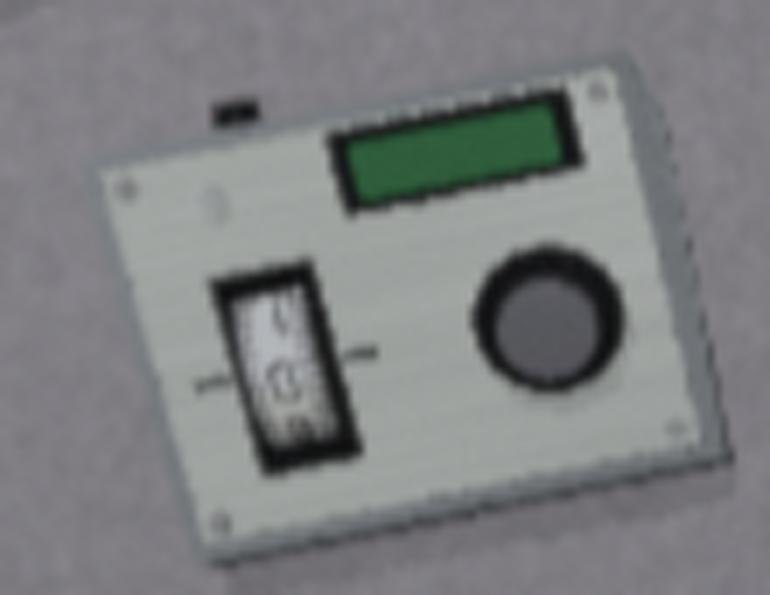

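View pics/s_cnt.png

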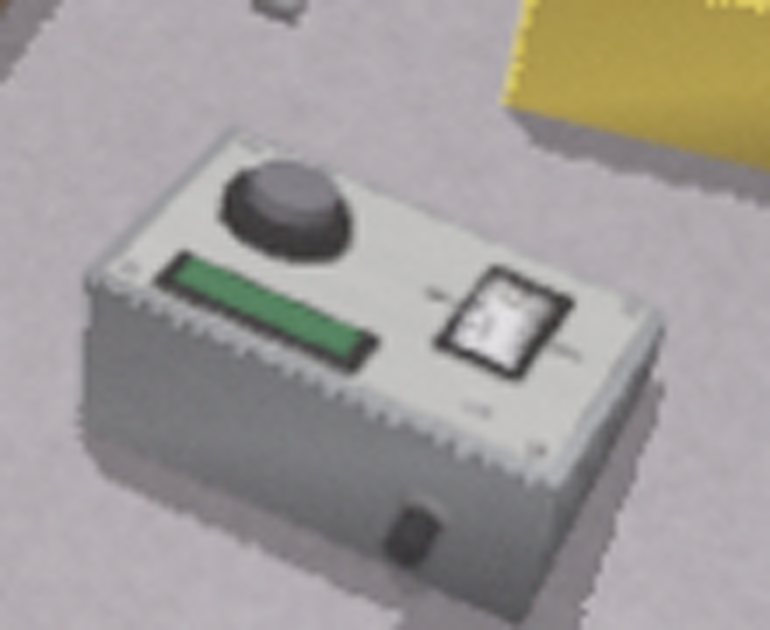

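View pics/t_car.png

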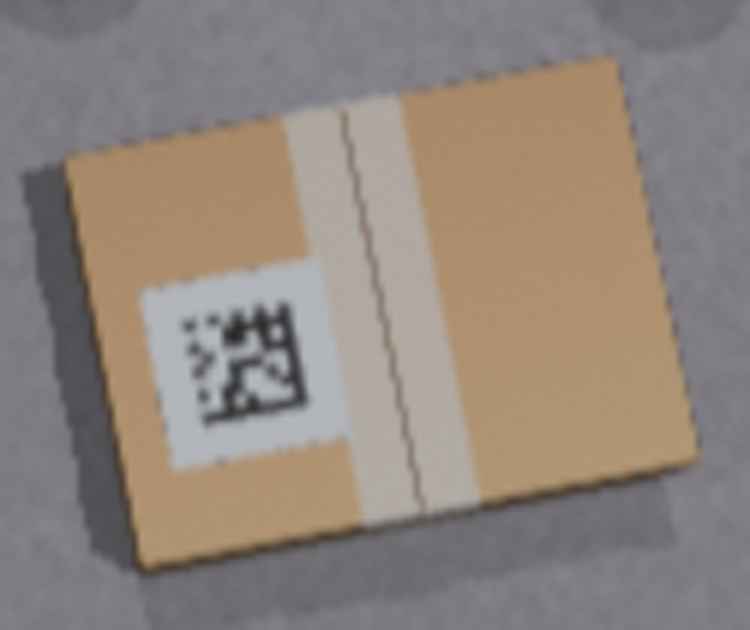

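```bash
python3 - <<'E'
from h import *
t=cam("top");s=cam("scene")
def px(x0,y0,sc,pts): return [( x0+(a+.5)/sc-.5, y0+(b+.5)/sc-.5) for a,b in pts]
def ang(v): return np.degrees(np.arctan2(v[1],v[0]))
np.set_printoptions(precision=4,suppress=True)
# stand plate top z=.014: corners TL, BL, TR
P=onz(t,px(435,200,8,[(105,185),(190,552),(427,120)]),.014)
print("stand TL BL TR",P, "yaw",ang(P[0]-P[1]),ang(P[0]-P[2])-90,np.linalg.norm(P[0]-P[1]),np.linalg.norm(P[0]-P[2]),"centre",(P[1]+P[2])/2)
# scene: plate corners left(62,462) bottom(190,520) right(295,405)
Q=onz(s,px(180,120,5,[(62,460),(190,518),(296,405)]),.014)
print("scene",Q,"centre",(Q[0]+Q[2])/2,np.linalg.norm(Q[0]-Q[1]),np.linalg.norm(Q[1]-Q[2]),ang(Q[0]-Q[1]),ang(Q[1]-Q[2]))
# head top screen dark rectangle corners z~.16
H=onz(t,px(435,200,8,[(440,210),(520,198),(545,378),(465,390)]),.160)
print("screen",H.mean(0),ang(H[0]-H[3]),ang(H[1]-H[2]))
# label
m=cv2.inRange(cv2.cvtColor(t["img"],cv2.COLOR_RGB2HSV),(0,0,165),(180,40,255))
m[:,:300]=0;m[:,345:]=0;m[:210]=0;m[260:]=0
c=cv2.minAreaRect(np.argwhere(m)[:,::-1].astype(np.float32));print(c)
L=px(285,175,6,[(140,290),(320,260),(350,437),(172,468)])
Lw=onz(t,L,.085);print("label",Lw.mean(0),ang(Lw[0]-Lw[3]),np.linalg.norm(Lw[0]-Lw[3]))
C=onz(t,px(285,175,6,[(66,157),(615,58),(700,462),(143,570)]),.085);print("carton",C,C.mean(0),ang(C[0]-C[3]))
# scene label: find
crop(s,230,210,340,295,7,"pics/s_car.png")
crop(t,150,180,260,265,7,"pics/t_cnt.png")
# counter panel corners
B=px(150,180,7,[(100,165),(620,60),(730,455),(205,560)])
z=[.103,.103,.040,.040]
W=onz(t,B,z);print("counter",W,ang(W[0]-W[3]),ang(W[1]-W[2]),ang(W[0]-W[1])-90,W.mean(0),np.linalg.norm(W[0]-W[1]),np.linalg.norm((W[0]-W[3])[:2]))
B=px(320,270,7,[(233,128),(90,280),(550,480),(662,310)])
W=onz(s,B,[.04,.103,.103,.04]);print("counter scene",W,W.mean(0),ang(W[2]-W[3]),ang(W[1]-W[0]),ang(W[2]-W[1])-90)
E
```

```text
stand TL BL TR [[ 0.5317 -0.2511  0.014 ]
 [ 0.4134 -0.2744  0.014 ]
 [ 0.5528 -0.357   0.014 ]] yaw 11.14203015832555 11.267686314301386 0.12056868343310906 0.10802491204546025 centre [ 0.4831 -0.3157  0.014 ]
scene [[ 0.5551 -0.3508  0.014 ]
 [ 0.5364 -0.2478  0.014 ]
 [ 0.4175 -0.2724  0.014 ]] centre [ 0.4863 -0.3116  0.014 ] 0.10463926331605876 0.12139625671754156 -79.69769368936021 11.696369445680897
screen [ 0.4798 -0.3191  0.16  ] 5.440476889360031 5.313408036601743
((326.0, 232.0), (44.0, 36.0), 90.0)
label [0.4918 0.0676 0.085 ] 9.920749741125315 0.07304294512574035
carton [[ 0.5761  0.1398  0.085 ]
 [ 0.617  -0.0842  0.085 ]
 [ 0.4515 -0.115   0.085 ]
 [ 0.409   0.1091  0.085 ]] [0.5134 0.0124 0.085 ] 10.385547568115621
counter [[0.5673 0.4531 0.103 ]
 [0.6035 0.277  0.103 ]
 [0.4738 0.2444 0.04  ]
 [0.4369 0.4295 0.04  ]] 10.234869995869143 14.095926095713603 11.613226630501416 [0.5204 0.351  0.0715] 0.17980804180963178 0.13253008248149648
counter scene [[0.4772 0.2483 0.04  ]
 [0.6098 0.2777 0.103 ]
 [0.5708 0.4561 0.103 ]
 [0.4389 0.4295 0.04  ]] [0.5242 0.3529 0.0715] 11.411766093928568 12.479859143617539 12.334122852334374
```

View pics/s_car.png

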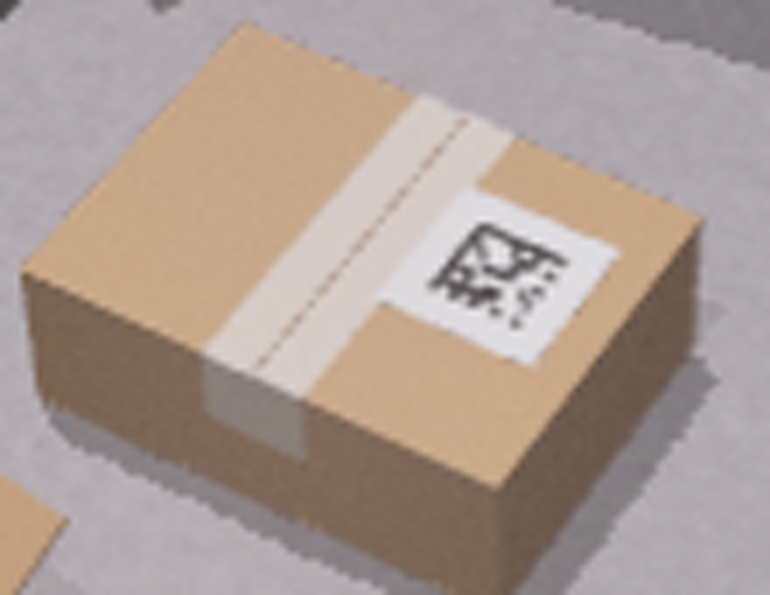

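```bash
cat >> h.py <<'E'
def px(x0,y0,sc,pts): return [( x0+(a+.5)/sc-.5, y0+(b+.5)/sc-.5) for a,b in pts]
def ang(v): return np.degrees(np.arctan2(v[1],v[0]))
def Rz(d):
    a=np.radians(d);return np.array([[np.cos(a),-np.sin(a),0],[np.sin(a),np.cos(a),0],[0,0,1]])
def Ry(d):
    a=np.radians(d);return np.array([[np.cos(a),0,np.sin(a)],[0,1,0],[-np.sin(a),0,np.cos(a)]])
np.set_printoptions(precision=4,suppress=True)
def over(f,P,x0,y0,x1,y1,s,name,cols=None):
    im=cv2.resize(np.ascontiguousarray(f["img"][y0:y1,x0:x1,::-1]),None,fx=s,fy=s,interpolation=cv2.INTER_CUBIC)
    for p in proj(f,P):
        q=((p-[x0,y0]+.5)*s-.5).round().astype(int);cv2.drawMarker(im,tuple(int(v) for v in q),(0,0,255),cv2.MARKER_CROSS,10,1)
    cv2.imwrite(name,im)
E
python3 - <<'E'
from h import *
t=cam("top");s=cam("scene")
L=onz(s,px(230,210,7,[(475,188),(620,250),(532,367),(382,302)]),.085);print("label scene",L.mean(0))
# wheel centre & button in both views; z of panel: 
S=np.array([.4845,-.3138,0]);R=Rz(11.4)
pl=[(sx*.0625,sy*.055,.014) for sx in(1,-1) for sy in (1,-1)]
hol=[(sx*.021,sy*.018,.076) for sx in(1,-1) for sy in (1,-1)]
H=Ry(-15)
# head: tilt nose(-x) down
hd=[np.array([0,0,.138])+Ry(-15)@np.array([x,sy*.024,.0215]) for x in (-.06,.045) for sy in (1,-1)]
P=[S+R@np.array(p) for p in pl+hol+hd]
over(t,P,435,200,535,275,8,"pics/ov_t.png")
over(s,P,180,120,280,225,5,"pics/ov_s.png")
E
```

```text
label scene [0.4919 0.0688 0.085 ]
```

View pics/ov_t.png

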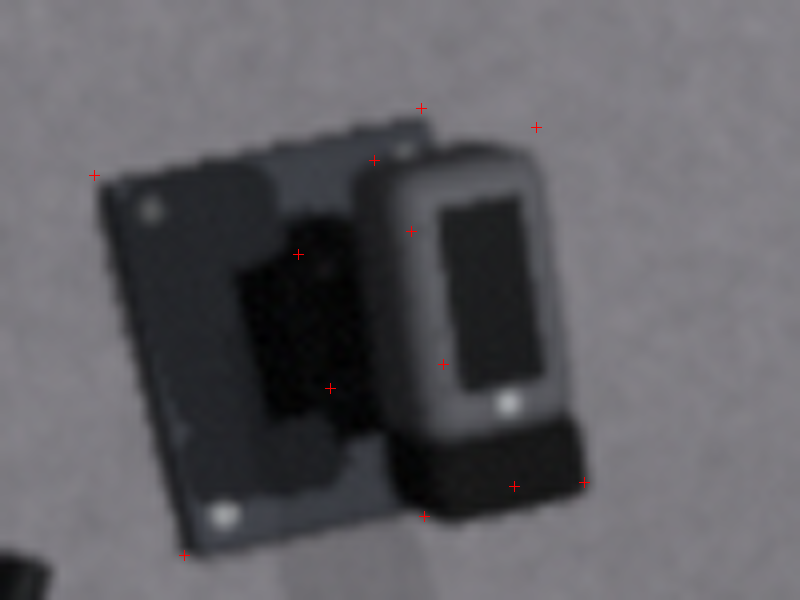

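View pics/ov_s.png

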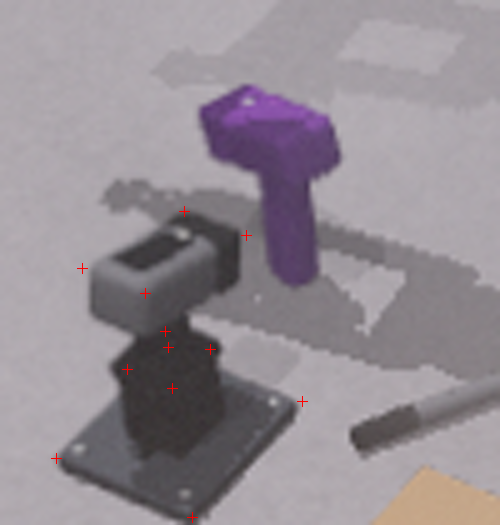

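```bash
cat >> h.py <<'E'
from scipy.spatial.transform import Rotation as Ro
def to(p,R):
    o=arm.get_obs();T=np.array(o["orientation"])
    print("t %.2f tcp"%o["time"],o["tcp_pos"],"grip %.3f"%o["grip_width"],"F",o["ft_force"],"q",o["joint_pos"])
    print("shift mm (cur axes)",T.T@(np.array(p)-o["tcp_pos"])*1000,"turn",Ro.from_matrix(T.T@R).as_rotvec(degrees=True),"shift mm (goal axes)",R.T@(np.array(p)-o["tcp_pos"])*1000)
D=np.diag([1,-1,-1.])
S=np.array([.483,-.314,0]);SY=11.4
E
python3 - <<'E'
from h import *
to(S+[0,0,.25],Rz(SY)@D)
E
```

```text
t 0.40 tcp [ 0.2729 -0.5622  0.2501] grip 1.000 F [-0.0576  0.1925  0.117 ] q [-1.2312  0.217   1.6136 -0.      1.3113 -0.1122]
shift mm (cur axes) [ 297.4096 -131.5324    0.1631] turn [-0.0203  0.0009 14.4877] shift mm (goal axes) [ 255.0465 -201.7537    0.1081]
```

Emit:
jog_arm(
  plan=[
    [[0, 0, 0], [0, 0, 7.25], -1],
    [[0, 0, 0], [0, 0, 7.25], -1],
    [[36, -29, 0], [0, 0, 0], -1],
    [[36, -29, 0], [0, 0, 0], -1],
    [[36, -29, 0], [0, 0, 0], -1],
    [[36, -29, 0], [0, 0, 0], -1],
    [[36, -29, 0], [0, 0, 0], -1],
    [[36, -29, 0], [0, 0, 0], -1],
    [[36, -29, 0], [0, 0, 0], -1],
  ],
  grip_force=50,
)

```text
time: 1.3
tcp_pos: [0.4864, -0.3144, 0.2506]
orientation: [[0.985, 0.174, 0.002], [0.174, -0.985, -0.005], [0.001, 0.005, -1.0]]
ft_force: [0.7, -0.4, 0.8]
grip_width: 0.996
```

```bash
python3 - <<'E'
from h import *
to(S+[0,0,.138],Rz(SY)@D)
t=cam("top");s=cam("scene")
crop(s,150,80,290,220,5,"pics/s1.png")
E
```

```text
t 1.30 tcp [ 0.4864 -0.3144  0.2506] grip 0.996 F [ 0.6531 -0.4181  0.788 ] q [-0.6935  0.1175  1.7267 -0.0032  1.2928  0.7033]
shift mm (cur axes) [ -3.3255  -1.5624 112.5426] turn [ 0.313  -0.0317 -1.3768] shift mm (goal axes) [ -3.2322  -1.0263 112.5515]
```

View pics/s1.png

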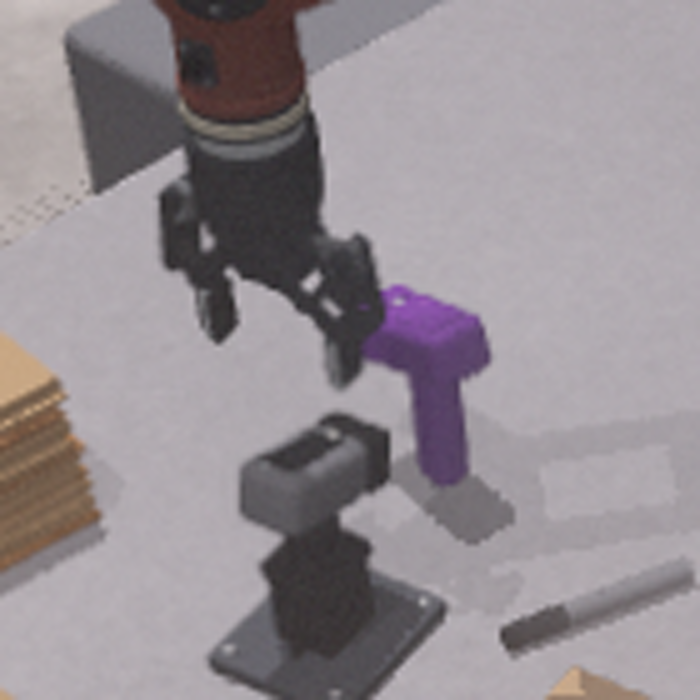

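Emit:
jog_arm(
  plan=[
    [[-2, -1, 25], [0, 0, -1.4], -1],
    [[-1, 0, 30], [0, 0, 0], -1],
    [[0, 0, 30], [0, 0, 0], -1],
    [[0, 0, 22], [0, 0, 0], -1],
    [[0, 0, 5], [0, 0, 0], -1],
    [[0, 0, 0], [0, 0, 0], -1],
  ],
)

```text
time: 2.0
tcp_pos: [0.4873, -0.3137, 0.1383]
orientation: [[0.978, 0.21, 0.007], [0.21, -0.978, -0.009], [0.005, 0.011, -1.0]]
ft_force: [0.6, 0.3, 0.0]
grip_width: 1.001
```

```bash
python3 - <<'E'
from h import *
to(S+[0,0,.138],Rz(SY)@D)
s=cam("scene")
crop(s,150,80,290,220,5,"pics/s2.png")
E
```

```text
t 2.00 tcp [ 0.4873 -0.3137  0.1383] grip 1.001 F [0.6442 0.3    0.0008] q [-0.6916  0.2358  1.816  -0.0032  1.0785  0.6692]
shift mm (cur axes) [-4.3064 -0.5823  0.3168] turn [ 0.6043 -0.2757  0.7223] shift mm (goal axes) [-4.3118 -0.5244  0.3434]
```

View pics/s2.png

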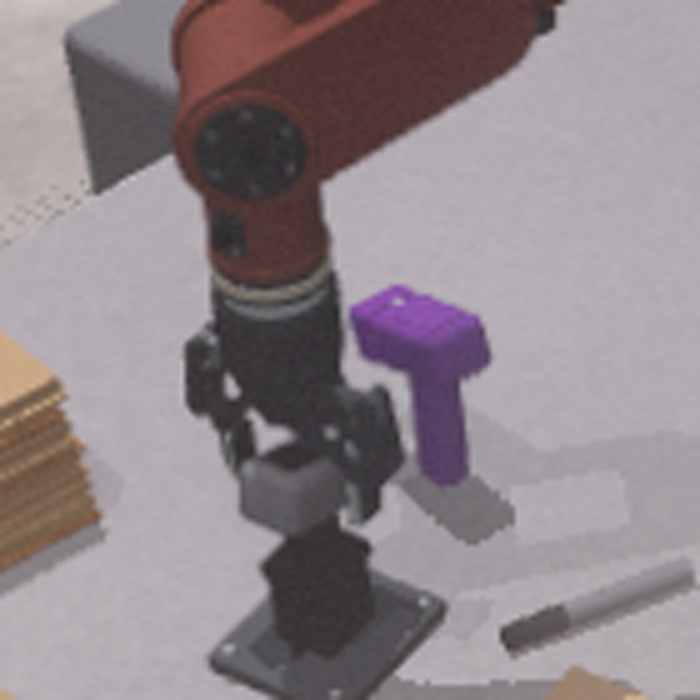

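Emit:
jog_arm(
  plan=[
    [[-4, 0, 0], [0.6, -0.3, 0.6], -1],
    [[0, 0, 0], [0, 0, 0], -1],
    [[0, 0, 0], [0, 0, 0], 1],
    [[0, 0, 0], [0, 0, 0], 1],
    [[0, 0, 0], [0, 0, 0], 1],
    [[0, 0, 0], [0, 0, 0], 1],
    [[0, 0, 0], [0, 0, 0], 1],
    [[0, 0, 0], [0, 0, 0], 1],
    [[0, 0, 0], [0, 0, 0], 1],
  ],
)

```text
time: 2.95
tcp_pos: [0.4859, -0.3174, 0.1449]
orientation: [[0.98, 0.198, 0.007], [0.198, -0.98, -0.006], [0.006, 0.007, -1.0]]
ft_force: [-0.1, 0.4, -0.0]
grip_width: 0.553
```

```bash
python3 - <<'E'
from h import *
to(S+[0,0,.138],Rz(SY)@D)
E
```

```text
t 2.95 tcp [ 0.4859 -0.3174  0.1449] grip 0.553 F [-0.1316  0.3606 -0.0254] q [-0.6996  0.23    1.8092 -0.0001  1.0933  0.6716]
shift mm (cur axes) [-2.1554 -3.9787  6.8368] turn [ 0.414  -0.3199  0.0415] shift mm (goal axes) [-2.12   -3.9276  6.8773]
```

```bash
python3 - <<'E'
from h import *
s=cam("scene");t=cam("top")
crop(s,170,130,270,230,6,"pics/s3.png")
crop(t,435,200,535,275,8,"pics/t3.png")
E
```

```text
(no output)
```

View pics/s3.png

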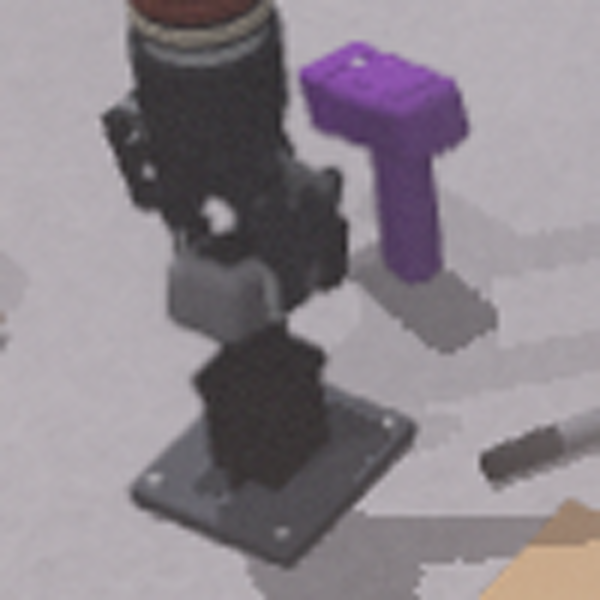

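View pics/t3.png

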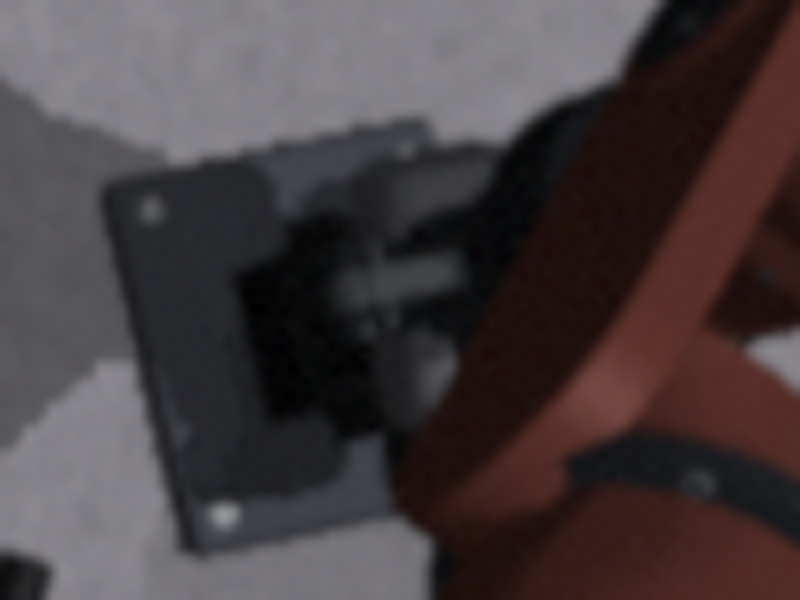

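Emit:
jog_arm(
  plan=[
    [[0, 0, -8], [0, 0, 0], 1],
    [[0, 0, -15], [0, 0, 0], 1],
    [[0, 0, -20], [0, 0, 0], 1],
    [[0, 0, -25], [0, 0, 0], 1],
    [[0, 0, -25], [0, 0, 0], 1],
    [[0, 0, -25], [0, 0, 0], 1],
    [[0, 0, -20], [0, 0, 0], 1],
    [[0, 0, 0], [0, 0, 0], 1],
  ],
)

```text
time: 3.85
tcp_pos: [0.4837, -0.3158, 0.292]
orientation: [[0.98, 0.199, 0.006], [0.199, -0.98, -0.005], [0.004, 0.006, -1.0]]
ft_force: [0.7, -0.4, -1.6]
grip_width: 0.558
```

```bash
python3 - <<'E'
from h import *
to([.4859,-.3174,.29],Rz(SY)@D)
s=cam("scene")
crop(s,170,80,290,230,5,"pics/s4.png")
E
```

```text
t 3.85 tcp [ 0.4837 -0.3158  0.292 ] grip 0.558 F [ 0.7347 -0.4204 -1.5563] q [-0.6996  0.0804  1.6884 -0.0005  1.365   0.6715]
shift mm (cur axes) [1.8066 2.0027 2.0152] turn [ 0.3643 -0.2509  0.0505] shift mm (goal axes) [1.8172 2.0138 1.9945]
```

View pics/s4.png

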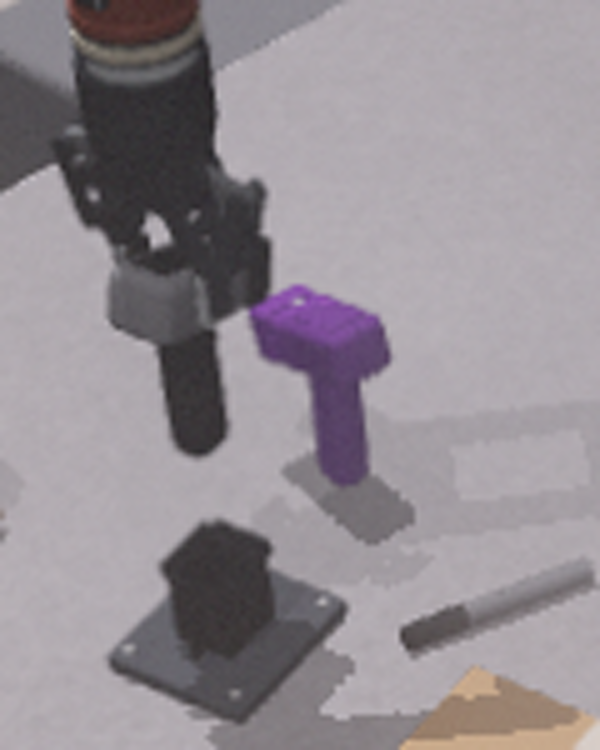

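```bash
python3 - <<'E'
from h import *
from scipy.optimize import least_squares
d=np.array([[.217,1.6136,.6249,.2501],[.1175,1.7267,.5792,.2506],[.2358,1.816,.5796,.1383],[.0804,1.6884,.5777,.292],[.23,1.8092,np.hypot(.4859,.3174),.1449]])
def f(p):
    r0,a2,a3,ph,zc=p;q=d[:,0];s=d[:,0]+d[:,1]+ph
    return np.r_[r0+a2*np.sin(q)+a3*np.sin(s)-d[:,2],zc+a2*np.cos(q)+a3*np.cos(s)-d[:,3]]
for r0 in (0,.1): 
    for a in(.4,.6):
        r=least_squares(f,[r0,a,.5,0,.1]);print(r.x,r.cost)
        r=least_squares(lambda p:f(np.r_[r0,p]),[a,.5,0,.1]);print(r0,r.x,r.cost)
# targets
Lb=np.array([.4918,.068,.085])
for th in (45,50,55):
  for psi in (8,11.4):
    Rs=Rz(psi)@Ry(-th)
    beam=Rs@Ry(-15)@np.array([-1,0,0]);win=Lb-.12*beam;org=win-Rs@[-.062,0,-.015];tcp=org-.007*(Rs@D)[:,2]
    print(th,psi,"tcp",tcp,"toolz",(Rs@D)[:,2],"foot",org+Rs@[0,0,-.118])
E
```

```text
[0.0086 0.4328 0.5554 0.0826 0.0142] 6.210470388119e-07
0 [0.44   0.5634 0.0824 0.0102] 2.8766220385382774e-06
[0.0086 0.4328 0.5554 0.0826 0.0142] 6.210470388119668e-07
0 [0.44   0.5634 0.0824 0.0102] 2.8766220385382774e-06
[0.0086 0.4328 0.5554 0.0826 0.0142] 6.210470388119501e-07
0.1 [0.3564 0.4712 0.0851 0.0563] 0.0002556218209856524
[0.0086 0.4328 0.5554 0.0826 0.0142] 6.210470388118093e-07
0.1 [0.3564 0.4712 0.0851 0.0563] 0.0002556218209856541
45 8 tcp [0.5792 0.0803 0.2483] toolz [ 0.7002  0.0984 -0.7071] foot [0.6668 0.0926 0.1599]
45 11.4 tcp [0.5783 0.0855 0.2483] toolz [ 0.6932  0.1398 -0.7071] foot [0.665  0.1029 0.1599]
50 8 tcp [0.5648 0.0783 0.2554] toolz [ 0.7586  0.1066 -0.6428] foot [0.6596 0.0916 0.175 ]
50 11.4 tcp [0.5641 0.0826 0.2554] toolz [ 0.7509  0.1514 -0.6428] foot [0.6579 0.1015 0.175 ]
55 8 tcp [0.5498 0.0762 0.2612] toolz [ 0.8112  0.114  -0.5736] foot [0.6512 0.0904 0.1895]
55 11.4 tcp [0.5492 0.0796 0.2612] toolz [ 0.803   0.1619 -0.5736] foot [0.6496 0.0998 0.1895]
```

```bash
python3 - <<'E'
from h import *
to([.57,.083,.29],Rz(SY)@D)
E
```

```text
t 3.90 tcp [ 0.4831 -0.3153  0.2902] grip 0.559 F [-0.2469  0.1898 -1.8725] q [-0.6996  0.0816  1.6905 -0.0005  1.3643  0.6715]
shift mm (cur axes) [ 164.2094 -373.1645   -0.9517] turn [ 0.2531 -0.1619  0.0494] shift mm (goal axes) [ 163.8864 -373.3076    0.2334]
```

Emit:
jog_arm(
  plan=[
    [[7, -16, 0], [0, 0, 0], 1],
    [[15, -34, 0], [0, 0, 0], 1],
    [[16, -36, 0], [0, 0, 0], 1],
    [[16, -36, 0], [0, 0, 0], 1],
    [[16, -36, 0], [0, 0, 0], 1],
    [[16, -36, 0], [0, 0, 0], 1],
    [[16, -36, 0], [0, 0, 0], 1],
    [[16, -36, 0], [0, 0, 0], 1],
    [[16, -36, 0], [0, 0, 0], 1],
    [[15, -34, 0], [0, 0, 0], 1],
    [[8, -18, 0], [0, 0, 0], 1],
    [[0, 0, 0], [0, 0, 0], 1],
  ],
)

```text
time: 5.1
tcp_pos: [0.5562, 0.0902, 0.2685]
orientation: [[0.98, 0.198, -0.031], [0.198, -0.98, 0.012], [-0.028, -0.017, -0.999]]
ft_force: [-1.1, -0.6, -2.1]
grip_width: 0.558
```

Emit:
jog_arm(
  plan=[
    [[0, 0, 0], [0, 3, 0], 1],
    [[0, 0, 0], [0, 6, 0], 1],
    [[0, 0, 0], [0, 6, 0], 1],
    [[0, 0, 0], [0, 6, 0], 1],
    [[0, 0, 0], [0, 6, 0], 1],
    [[0, 0, 0], [0, 6, 0], 1],
    [[0, 0, 0], [0, 6, 0], 1],
    [[0, 0, 0], [0, 3, 0], 1],
    [[0, 0, 0], [0, 0, 0], 1],
  ],
)

```text
time: 6.0
tcp_pos: [0.5412, 0.0907, 0.2488]
orientation: [[0.754, 0.2, 0.625], [0.14, -0.98, 0.144], [0.641, -0.022, -0.767]]
ft_force: [-0.8, 0.5, -2.4]
grip_width: 0.553
```

```bash
cat >> h.py <<'E'
Lb=np.array([.4918,.068,.085])
def beamchk(off=.007):
    o=arm.get_obs();T=np.array(o["orientation"]);Rs=T@D;org=o["tcp_pos"]+off*T[:,2]
    win=org+Rs@[-.062,0,-.015];B=Rs@Ry(-15)@np.diag([-1,-1,1.])
    print("label in window frame",B.T@(Lb-win),"off square",np.degrees(np.arccos(-B[2,0])))
    return win,B
E
python3 - <<'E'
from h import *
Rs=Rz(SY)@Ry(-45)
to([.5783,.0855,.2483],Rs@D); beamchk()
s=cam("scene")
crop(s,170,120,360,310,4,"pics/s5.png")
E
```

```text
t 6.00 tcp [0.5412 0.0907 0.2488] grip 0.553 F [-0.8205  0.4512 -2.3925] q [-0.0566 -0.3086  2.2508  0.3501  0.5502  1.0829]
shift mm (cur axes) [26.8845 12.5064 22.8362] turn [-0.9845  5.1009 -0.7504] shift mm (goal axes) [24.5749 12.4294 25.3428]
label in window frame [ 0.0987  0.0159 -0.0455] off square 35.11880995924064
```

View pics/s5.png

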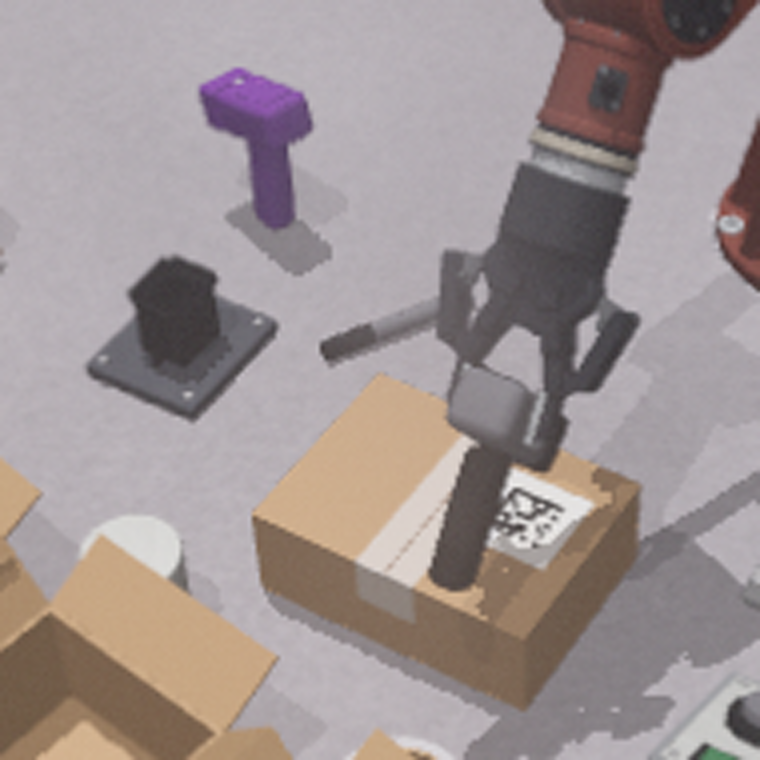

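Emit:
jog_arm(
  plan=[
    [[9, 4, 8], [-0.3, 2, -0.3], 1],
    [[9, 4, 8], [-0.3, 2, -0.2], 1],
    [[9, 4, 8], [-0.3, 2, -0.2], 1],
    [[0, 0, 0], [0, 0, 0], 1],
  ],
)

```text
time: 6.45
tcp_pos: [0.5802, 0.0862, 0.2482]
orientation: [[0.685, 0.2, 0.7], [0.138, -0.98, 0.144], [0.715, -0.002, -0.699]]
ft_force: [0.8, -1.2, -2.4]
grip_width: 0.556
```

```bash
python3 - <<'E'
from h import *
Rs=Rz(SY)@Ry(-45)
to([.5783,.0855,.2483],Rs@D); beamchk()
E
```

```text
t 6.45 tcp [0.5802 0.0862 0.2482] grip 0.556 F [ 0.7539 -1.1974 -2.4281] q [-0.0659 -0.2318  2.2339  0.5006  0.4067  0.9174]
shift mm (cur axes) [-1.3279  0.2636 -1.557 ] turn [-0.16   -0.6323  0.0139] shift mm (goal axes) [-1.3449  0.2683 -1.5415]
label in window frame [0.1209 0.0004 0.0039] off square 29.367787957244502
```

Emit:
jog_arm(
  plan=[
    [[0, 0, 0], [0, 0, 0], 1],
    [[0, 0, 0], [0, 0, 0], 1],
    [[0, 0, 0], [0, 0, 0], 1],
    [[0, 0, 0], [0, 0, 0], 1],
    [[0, 0, 0], [0, 0, 0], 1],
    [[0, 0, 0], [0, 0, 0], 1],
  ],
)

```text
time: 7.05
tcp_pos: [0.5799, 0.0868, 0.2486]
orientation: [[0.688, 0.202, 0.697], [0.14, -0.979, 0.145], [0.712, -0.003, -0.702]]
ft_force: [0.4, 0.9, -2.9]
grip_width: 0.556
```

```bash
python3 - <<'E'
from h import *
win,B=beamchk()
o=arm.get_obs();T=o["orientation"];p=o["tcp_pos"];foot=p+.125*T[:,2];Rs=T@D
s=cam("scene");t=cam("top")
f4=[foot+Rs@[a*.017,b*.014,0] for a in(1,-1) for b in (1,-1)]
over(s,[win,foot,Lb]+f4,250,140,350,260,6,"pics/s6.png")
over(t,[win,foot,Lb]+f4,285,165,405,265,6,"pics/t6.png")
E
```

```text
label in window frame [0.1211 0.0011 0.0027] off square 29.595595098357748
```

View pics/s6.png

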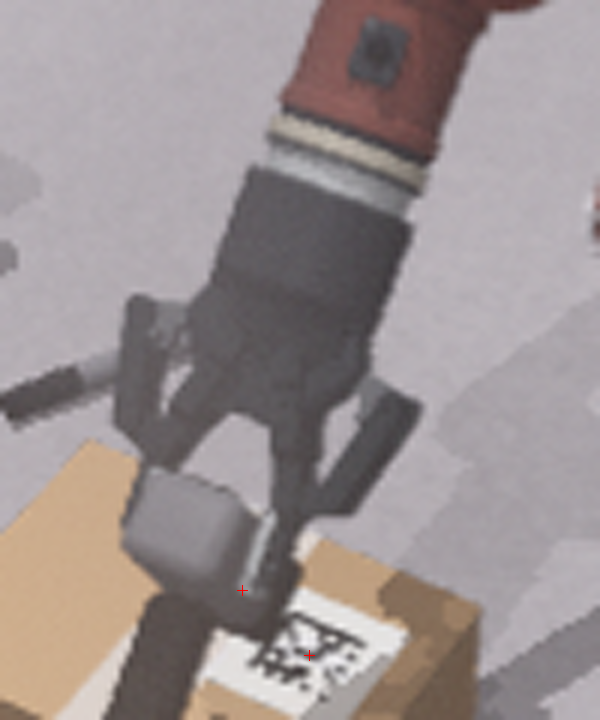

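View pics/t6.png

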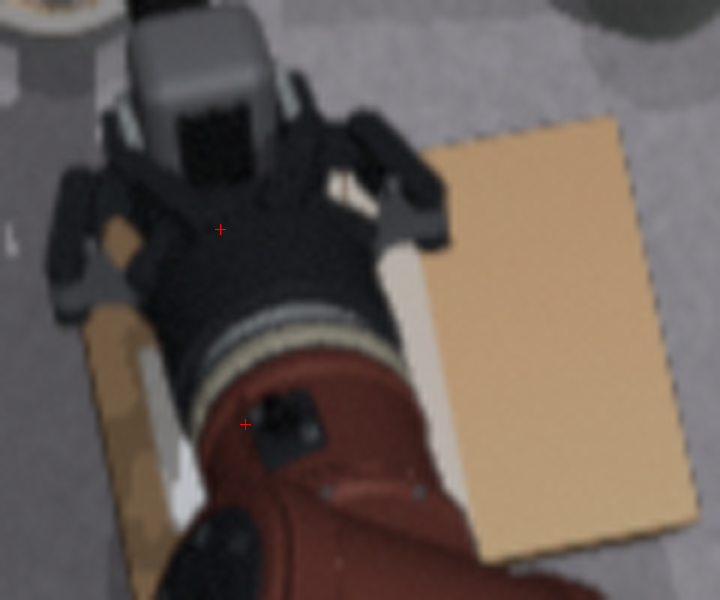

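Emit:
jog_arm(
  plan=[
    [[0, 0, 0], [0, 0, 0], 1],
    [[0, 0, 0], [0, 0, 0], 1],
    [[0, 0, 0], [0, 0, 0], 1],
    [[0, 0, 0], [0, 0, 0], 1],
    [[0, 0, 0], [0, 0, 0], 1],
    [[0, 0, 0], [0, 0, 0], 1],
    [[0, 0, 0], [0, 0, 0], 1],
    [[0, 0, 0], [0, 0, 0], 1],
  ],
)

```text
time: 7.95
tcp_pos: [0.5797, 0.0868, 0.2484]
orientation: [[0.688, 0.202, 0.697], [0.14, -0.979, 0.145], [0.712, -0.003, -0.702]]
ft_force: [0.8, -0.1, -1.6]
grip_width: 0.559
```

```bash
python3 - <<'E'
from h import *
win,B=beamchk()
o=arm.get_obs();T=o["orientation"];p=o["tcp_pos"];foot=p+.125*T[:,2];Rs=T@D;org=p+.007*T[:,2]
s=cam("scene");t=cam("top")
f4=[foot+Rs@[a*.017,b*.014,0] for a in(1,-1) for b in (1,-1)]
back=[org+Rs@Ry(-15)@np.array([.045,b*.024,c]) for b in (1,-1) for c in (.02,-.02)]
over(s,[win,foot,Lb]+f4+back,240,190,340,310,6,"pics/s7.png")
over(t,[win,foot,Lb]+f4+back,285,115,405,215,6,"pics/t7.png")
E
```

```text
label in window frame [0.1209 0.0011 0.0027] off square 29.61186428473792
```

View pics/s7.png

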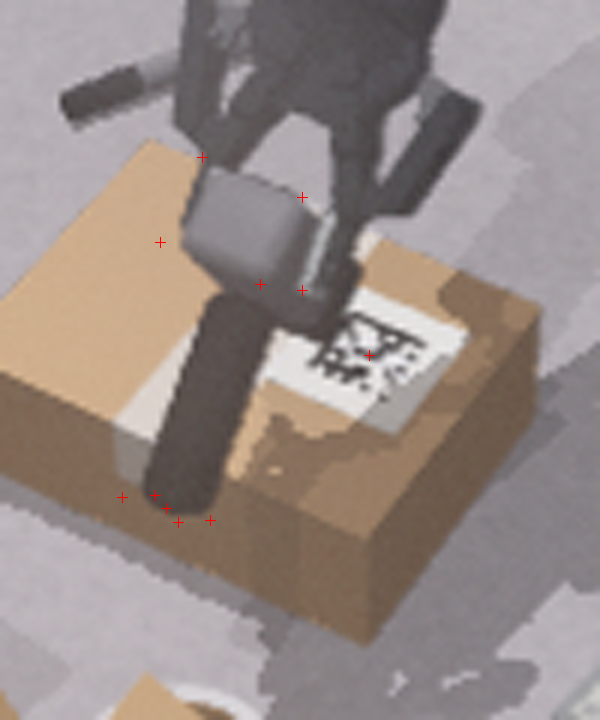

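View pics/t7.png

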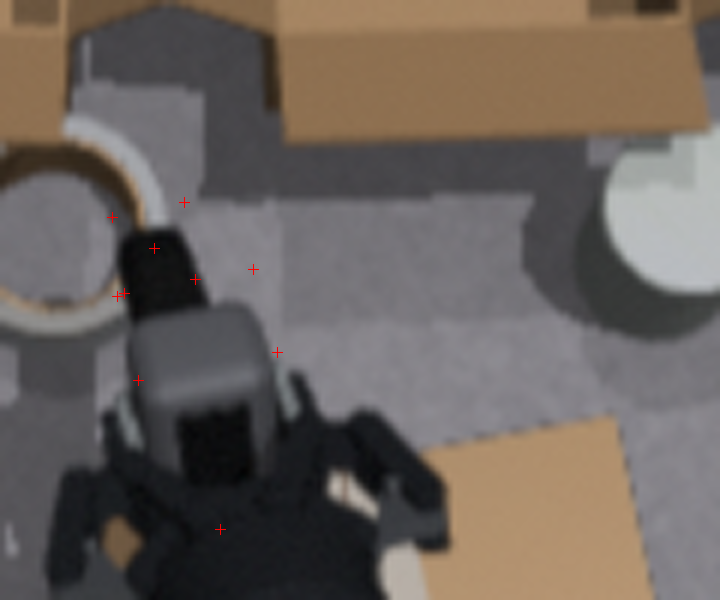

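Emit:
jog_arm(
  plan=[
    [[18, 0, -14], [0, -3, 0], 1],
    [[18, 0, -16], [0, -6, 0], 1],
    [[5, 0, -10], [0, -6, 0], 1],
    [[0, 0, 0], [0, -6, 0], 1],
    [[0, 0, 0], [0, -6, 0], 1],
    [[0, 0, 0], [0, -6, 0], 1],
    [[0, 0, 0], [0, -6, 0], 1],
    [[0, 0, 0], [0, -6, 0], 1],
    [[0, 0, 0], [0, 0, 0], 1],
  ],
)

```text
time: 8.95
tcp_pos: [0.5834, 0.0875, 0.3063]
orientation: [[0.98, 0.198, -0.02], [0.198, -0.98, -0.001], [-0.02, -0.003, -1.0]]
ft_force: [-0.3, 0.0, -2.8]
grip_width: 0.553
```

```bash
python3 - <<'E'
from h import *
to([.4859,-.3174,.29],Rz(SY)@D)
E
```

```text
t 8.95 tcp [0.5834 0.0875 0.3063] grip 0.553 F [-0.271   0.0028 -2.8333] q [ 0.03    0.1147  1.6248 -0.0003  1.4221  1.402 ]
shift mm (cur axes) [-175.2117  377.6686   18.6253] turn [-0.1765  1.134  -0.0064] shift mm (goal axes) [-175.5998  377.5952   16.3167]
```

Emit:
jog_arm(
  plan=[
    [[-8, 17, 0], [0, 1.1, 0], 1],
    [[-16, 34, 0], [0, 0, 0], 1],
    [[-17, 37, 0], [0, 0, 0], 1],
    [[-17, 37, 0], [0, 0, 0], 1],
    [[-17, 37, 0], [0, 0, 0], 1],
    [[-17, 37, 0], [0, 0, 0], 1],
    [[-17, 37, 0], [0, 0, 0], 1],
    [[-17, 37, 0], [0, 0, 0], 1],
    [[-17, 37, 0], [0, 0, 0], 1],
    [[-16, 34, 0], [0, 0, 0], 1],
    [[-10, 20, 0], [0, 0, 0], 1],
    [[0, 0, 0], [0, 0, 0], 1],
  ],
)

```text
time: 10.15
tcp_pos: [0.4871, -0.3149, 0.3025]
orientation: [[0.979, 0.201, 0.038], [0.202, -0.979, -0.004], [0.036, 0.012, -0.999]]
ft_force: [0.2, 1.0, -2.7]
grip_width: 0.555
```

```bash
python3 - <<'E'
from h import *
to([.4859,-.3174,.26],Rz(SY)@D)
E
```

```text
t 10.15 tcp [ 0.4871 -0.3149  0.3025] grip 0.555 F [ 0.1864  0.9817 -2.7002] q [-0.7053  0.0621  1.6887  0.0218  1.3589  0.6582]
shift mm (cur axes) [-3.2849  1.7276 42.4191] turn [ 0.6879 -2.0921  0.2332] shift mm (goal axes) [-1.7265  2.2475 42.4867]
```

Emit:
jog_arm(
  plan=[
    [[-1.5, 2, 0], [0.7, -2, 0.2], 1],
    [[0, 0, 15], [0, 0, 0], 1],
    [[0, 0, 15], [0, 0, 0], 1],
    [[0, 0, 10], [0, 0, 0], 1],
    [[0, 0, 0], [0, 0, 0], 1],
  ],
)

```text
time: 10.65
tcp_pos: [0.4862, -0.3132, 0.2578]
orientation: [[0.98, 0.201, 0.001], [0.201, -0.98, 0.002], [0.002, -0.002, -1.0]]
ft_force: [-1.0, 1.0, -2.2]
grip_width: 0.557
```

```bash
python3 - <<'E'
from h import *
to([.4859,-.3174,.24],Rz(SY)@D)
s=cam("scene");t=cam("top")
o=arm.get_obs();T=o["orientation"];p=o["tcp_pos"];foot=p+.125*T[:,2];Rs=T@D
f4=[foot+Rs@[a*.017,b*.014,0] for a in(1,-1) for b in (1,-1)]
St=np.array([.4845,-.3148,0]);hol=[St+Rz(SY)@[sx*.021,sy*.018,.066] for sx in(1,-1) for sy in (1,-1)]
over(s,f4+hol,170,110,270,230,6,"pics/s8.png")
over(t,f4+hol,435,200,535,275,8,"pics/t8.png")
E
```

```text
t 10.65 tcp [ 0.4862 -0.3132  0.2578] grip 0.557 F [-0.959   0.9863 -2.2121] q [-0.6948  0.1124  1.7184  0.0028  1.3113  0.6733]
shift mm (cur axes) [-1.221   4.1125 17.8255] turn [-0.1171 -0.1035  0.1712] shift mm (goal axes) [-1.1766  4.0796 17.836 ]
```

View pics/s8.png

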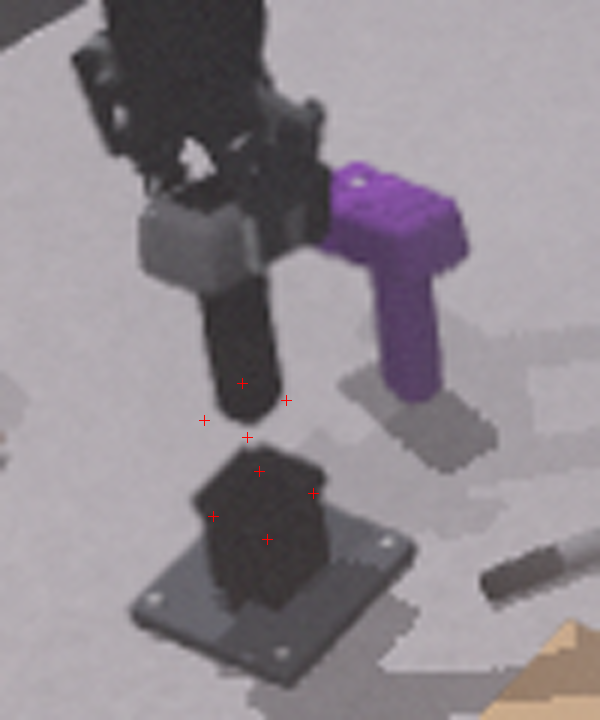

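View pics/t8.png

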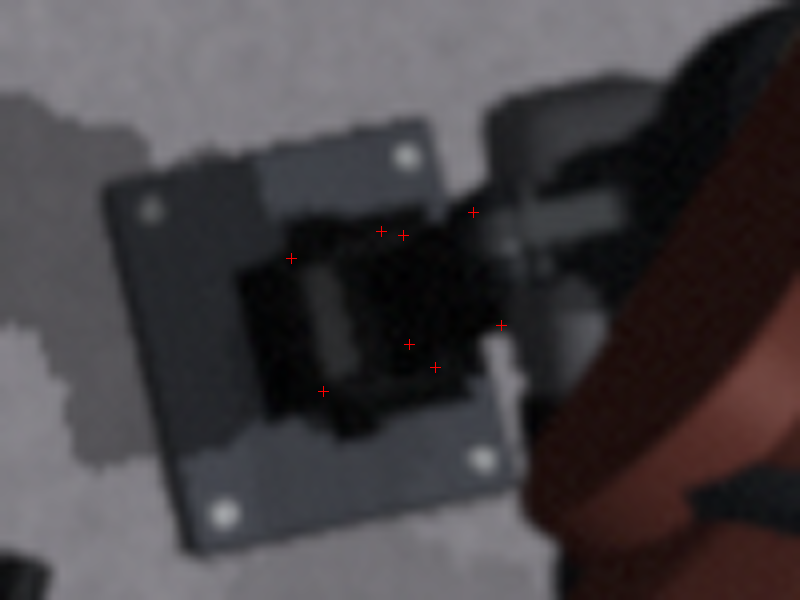

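```bash
python3 - <<'E'
from h import *
s=cam("scene");t=cam("top")
P=onz(t,px(435,200,8,[(151,210),(406,157),(483,459),(222,514)]),.014);print(P.mean(0),ang(P[0]-P[3]),ang(P[1]-P[2]),ang(P[0]-P[1])-90)
Q=onz(s,px(170,110,6,[(154,599),(388,542),(283,653)]),.014);print(Q, (Q[0]+Q[1])/2,ang(Q[0]-Q[2]),ang(Q[2]-Q[1]))
for f,n,b in((t,"t9",(455,215,505,265,12)),(s,"s9",(190,160,240,225,10))):
    g=dict(f);g["img"]=np.clip(f["img"].astype(float)*3,0,255).astype(np.uint8)
    St=np.array([.484,-.3145,0]);hol=[St+Rz(SY)@[sx*.021,sy*.018,.066] for sx in(1,-1) for sy in (1,-1)]
    over(g,hol,*b,f"pics/{n}.png")
E
```

```text
[ 0.4831 -0.3177  0.014 ] 11.19116362966366 11.982833391604665 11.565685695036791
[[ 0.5412 -0.3505  0.014 ]
 [ 0.4251 -0.2863  0.014 ]
 [ 0.5234 -0.2659  0.014 ]] [ 0.4832 -0.3184  0.014 ] -78.05927360588137 11.746030917251407
```

View pics/t9.png

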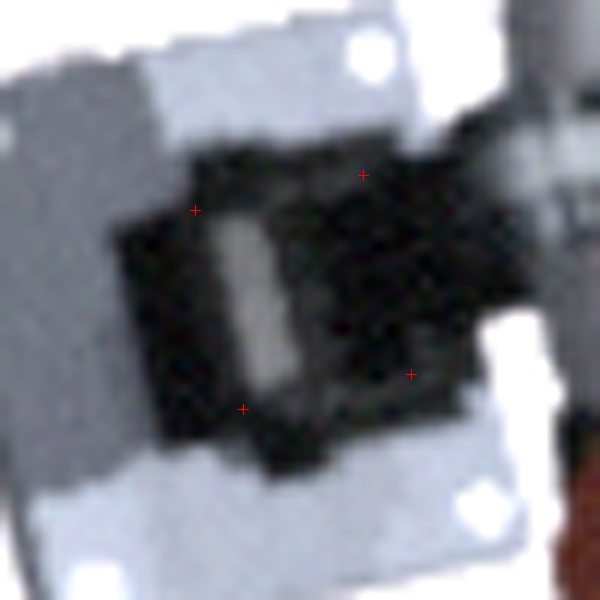

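View pics/s9.png

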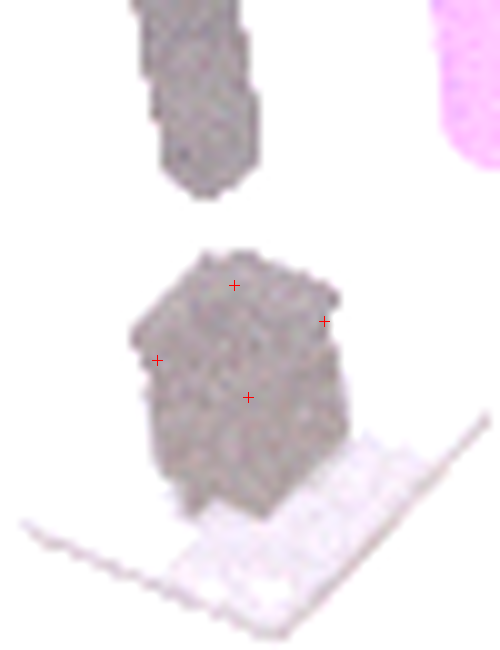

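Emit:
jog_arm(
  plan=[
    [[-1, 4, 0], [0, 0, 0.2], 1],
    [[0, 0, 15], [0, 0, 0], 1],
    [[0, 0, 15], [0, 0, 0], 1],
    [[0, 0, 5], [0, 0, 0], 1],
    [[0, 0, 0], [0, 0, 0], 1],
  ],
)

```text
time: 11.35
tcp_pos: [0.4884, -0.3206, 0.2253]
orientation: [[0.981, 0.196, 0.009], [0.196, -0.981, -0.004], [0.008, 0.006, -1.0]]
ft_force: [-0.1, 0.5, -2.8]
grip_width: 0.555
```

```bash
python3 - <<'E'
from h import *
to([.4859,-.3174,.1449],Rz(SY)@D)
s=cam("scene")
crop(s,170,110,270,230,6,"pics/s10.png")
E
```

```text
t 11.35 tcp [ 0.4884 -0.3206  0.2253] grip 0.555 F [-0.0912  0.5173 -2.7948] q [-0.7021  0.1478  1.7418  0.0025  1.2426  0.6709]
shift mm (cur axes) [-2.4846 -4.0825 80.3961] turn [ 0.3348 -0.4417 -0.1109] shift mm (goal axes) [-1.8572 -3.6167 80.4353]
```

View pics/s10.png

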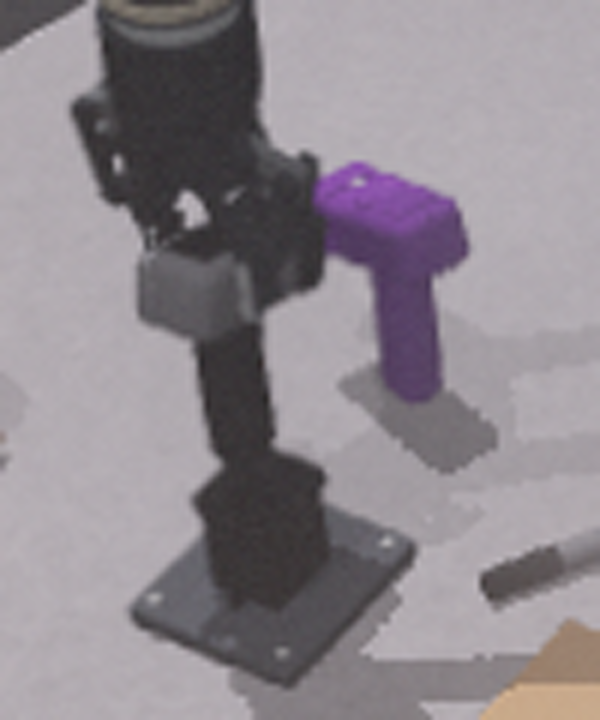

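Emit:
jog_arm(
  plan=[
    [[-2.5, -4, 0], [0.3, -0.4, -0.1], 1],
    [[0, 0, 6], [0, 0, 0], 1],
    [[0, 0, 0], [0, 0, 0], 1],
  ],
)

```text
time: 11.7
tcp_pos: [0.4852, -0.317, 0.2195]
orientation: [[0.98, 0.198, 0.001], [0.198, -0.98, -0.001], [0.001, 0.001, -1.0]]
ft_force: [-0.1, 0.1, -2.7]
grip_width: 0.555
```

```bash
python3 - <<'E'
from h import *
to([.4859,-.3174,.1449],Rz(SY)@D)
s=cam("scene")
to([.4859,-.3174,.1449],Rz(SY)@D)
t=cam("top")
to([.4859,-.3174,.1449],Rz(SY)@D)
E
```

```text
t 11.70 tcp [ 0.4852 -0.317   0.2195] grip 0.555 F [-0.1163  0.1464 -2.7239] q [-0.6998  0.1487  1.7522  0.0001  1.2397  0.672 ]
shift mm (cur axes) [ 0.5956  0.4946 74.6152] turn [ 0.0411 -0.0365  0.0003] shift mm (goal axes) [ 0.6431  0.548  74.6144]
t 11.75 tcp [ 0.4855 -0.3172  0.2201] grip 0.556 F [-0.1445 -0.5259 -1.6661] q [-0.6998  0.1483  1.7514  0.0001  1.2399  0.672 ]
shift mm (cur axes) [ 0.2872  0.1483 75.2382] turn [ 0.0857 -0.0737 -0.0008] shift mm (goal axes) [ 0.384   0.2608 75.2375]
t 11.80 tcp [ 0.4857 -0.3174  0.2205] grip 0.557 F [ 0.0679 -0.2601 -1.749 ] q [-0.6998  0.1481  1.7509  0.0001  1.2399  0.672 ]
shift mm (cur axes) [ 0.0874 -0.1203 75.5966] turn [ 0.1161 -0.0975 -0.0005] shift mm (goal axes) [ 0.216   0.0329 75.5964]
```

Emit:
jog_arm(
  plan=[
    [[0, 0, 8], [0, 0, 0], 1],
    [[0, 0, 8], [0, 0, 0], 1],
    [[0, 0, 8], [0, 0, 0], 1],
    [[0, 0, 0], [0, 0, 0], 1],
  ],
)

```text
time: 12.2
tcp_pos: [0.4861, -0.3177, 0.1951]
orientation: [[0.98, 0.198, 0.003], [0.198, -0.98, -0.003], [0.003, 0.003, -1.0]]
ft_force: [-0.1, 0.8, -2.3]
grip_width: 0.552
```

```bash
python3 - <<'E'
from h import *
to([.4859,-.3174,.1449],Rz(SY)@D)
E
```

```text
t 12.20 tcp [ 0.4861 -0.3177  0.1951] grip 0.552 F [-0.1385  0.7724 -2.3122] q [-0.6998  0.1744  1.7714  0.0001  1.1916  0.672 ]
shift mm (cur axes) [-0.2517 -0.5325 50.2005] turn [ 0.1833 -0.1524 -0.0004] shift mm (goal axes) [-0.1181 -0.3719 50.2024]
```

Emit:
jog_arm(
  plan=[
    [[0, 0, 8], [0.2, -0.2, 0], 1],
    [[0, 0, 8], [0, 0, 0], 1],
    [[0, 0, 8], [0, 0, 0], 1],
    [[0, 0, 0], [0, 0, 0], 1],
  ],
)

```text
time: 12.6
tcp_pos: [0.4858, -0.3175, 0.1682]
orientation: [[0.98, 0.198, -0.002], [0.198, -0.98, 0.001], [-0.002, -0.002, -1.0]]
ft_force: [-0.0, 1.0, -2.8]
grip_width: 0.555
```

```bash
python3 - <<'E'
from h import *
to([.4859,-.3174,.1449],Rz(SY)@D)
E
```

```text
t 12.60 tcp [ 0.4858 -0.3175  0.1682] grip 0.555 F [-0.0448  0.9528 -2.8454] q [-0.6996  0.2079  1.7869 -0.0006  1.1492  0.6725]
shift mm (cur axes) [ 0.189  -0.0674 23.2684] turn [-0.093   0.1155 -0.0005] shift mm (goal axes) [ 0.1421 -0.1052 23.2685]
```

Emit:
jog_arm(
  plan=[
    [[0, 0, 7], [0, 0, 0], 1],
    [[0, 0, 7], [0, 0, 0], 1],
    [[0, 0, 4], [0, 0, 0], 1],
    [[0, 0, 2], [0, 0, 0], 1],
    [[0, 0, 0], [0, 0, 0], 1],
  ],
)

```text
time: 13.1
tcp_pos: [0.4858, -0.3176, 0.1463]
orientation: [[0.98, 0.198, -0.002], [0.198, -0.98, 0.001], [-0.002, -0.002, -1.0]]
ft_force: [-0.1, 0.3, -2.7]
grip_width: 0.555
```

```bash
python3 - <<'E'
from h import *
to([.4859,-.3174,.1449],Rz(SY)@D)
s=cam("scene")
crop(s,170,110,270,230,6,"pics/s11.png")
E
```

```text
t 13.10 tcp [ 0.4858 -0.3176  0.1463] grip 0.555 F [-0.1464  0.3444 -2.6692] q [-0.6996  0.2348  1.8002 -0.0006  1.109   0.6725]
shift mm (cur axes) [ 0.1172 -0.2052  1.4023] turn [-0.09    0.1122 -0.0041] shift mm (goal axes) [ 0.1144 -0.2074  1.4022]
```

View pics/s11.png

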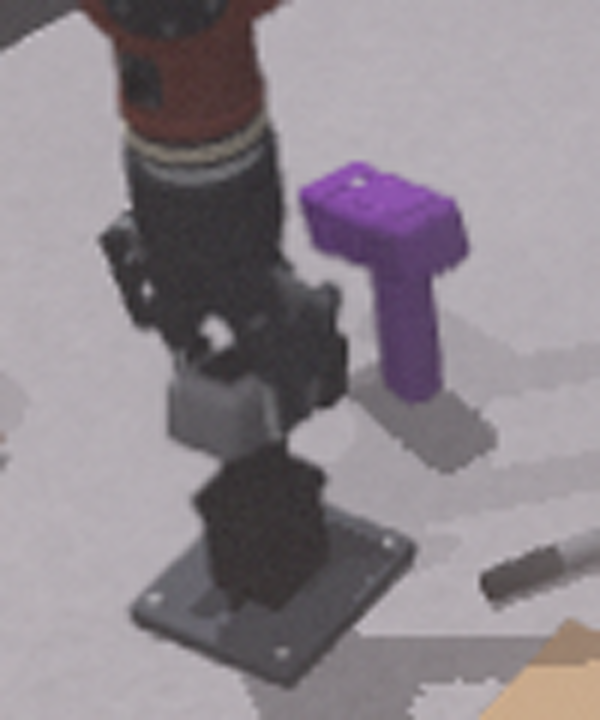

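Emit:
jog_arm(
  plan=[
    [[0, 0, 2], [0, 0, 0], 1],
    [[0, 0, 0.5], [0, 0, 0], 1],
    [[0, 0, 0.5], [0, 0, 0], 1],
  ],
)

```text
time: 13.45
tcp_pos: [0.4868, -0.3183, 0.145]
orientation: [[0.98, 0.198, 0.0], [0.198, -0.98, -0.001], [-0.0, 0.001, -1.0]]
ft_force: [-0.8, 0.8, -0.1]
grip_width: 0.56
```

Emit:
jog_arm(
  plan=[
    [[0, 0, 0], [0, 0, 0], -1],
    [[0, 0, 0], [0, 0, 0], -1],
    [[0, 0, 0], [0, 0, 0], -1],
    [[0, 0, 0], [0, 0, 0], -1],
    [[0, 0, 0], [0, 0, 0], -1],
    [[0, 0, 0], [0, 0, 0], -1],
  ],
)

```text
time: 14.05
tcp_pos: [0.4882, -0.3196, 0.1472]
orientation: [[0.98, 0.198, 0.004], [0.198, -0.98, -0.004], [0.003, 0.005, -1.0]]
ft_force: [0.1, 0.7, 0.2]
grip_width: 1.002
```

Emit:
jog_arm(
  plan=[
    [[0, 0, -10], [0, 0, 0], -1],
    [[0, 0, -20], [0, 0, 0], -1],
    [[0, 0, -30], [0, 0, 0], -1],
    [[0, 0, -30], [0, 0, 0], -1],
    [[0, 0, -30], [0, 0, 0], -1],
    [[0, 0, -20], [0, 0, 0], -1],
  ],
)

```text
time: 14.65
tcp_pos: [0.4855, -0.3173, 0.2902]
orientation: [[0.98, 0.198, -0.003], [0.198, -0.98, 0.002], [-0.003, -0.003, -1.0]]
ft_force: [0.5, 0.3, 0.9]
grip_width: 0.995
```

```bash
python3 - <<'E'
from h import *
s=cam("scene");t=cam("top")
crop(s,170,110,270,230,6,"pics/s12.png")
# counter details with the clear view
C=np.array([.522,.352,0])
to([.5,.3,.3],Rz(SY)@D)
crop(t,160,185,260,260,8,"pics/t12.png")
crop(s,325,285,420,360,8,"pics/s12c.png")
E
```

```text
t 14.75 tcp [ 0.4868 -0.3183  0.2922] grip 1.002 F [ 0.1987 -0.6178  0.2209] q [-0.6994  0.0927  1.675  -0.0007  1.3722  0.6725]
shift mm (cur axes) [ 135.1632 -603.5219   -8.8373] turn [ 0.1018 -0.0302  0.0024] shift mm (goal axes) [ 135.1338 -603.5423   -7.8359]
```

View pics/s12.png

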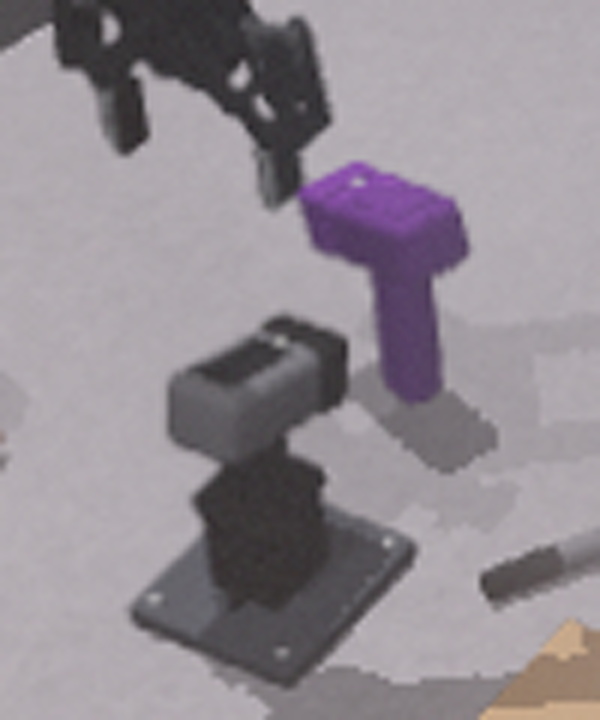

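View pics/t12.png

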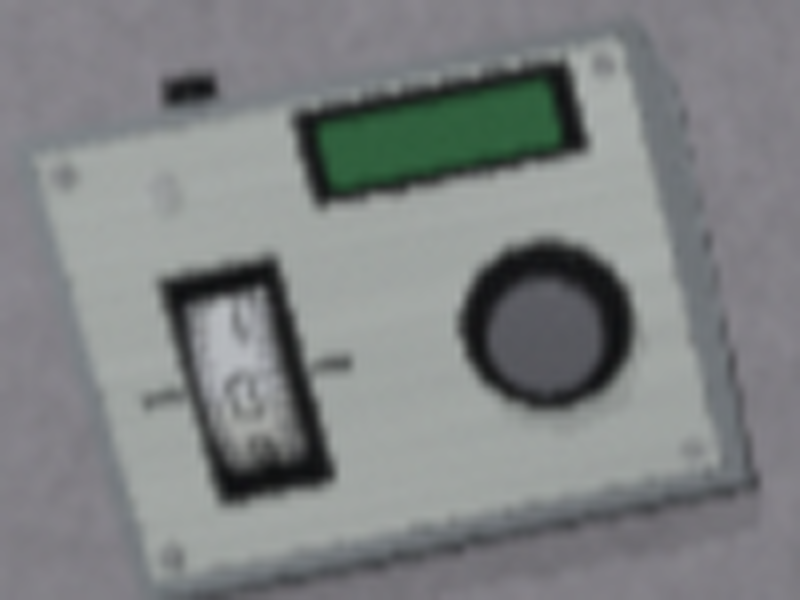

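View pics/s12c.png

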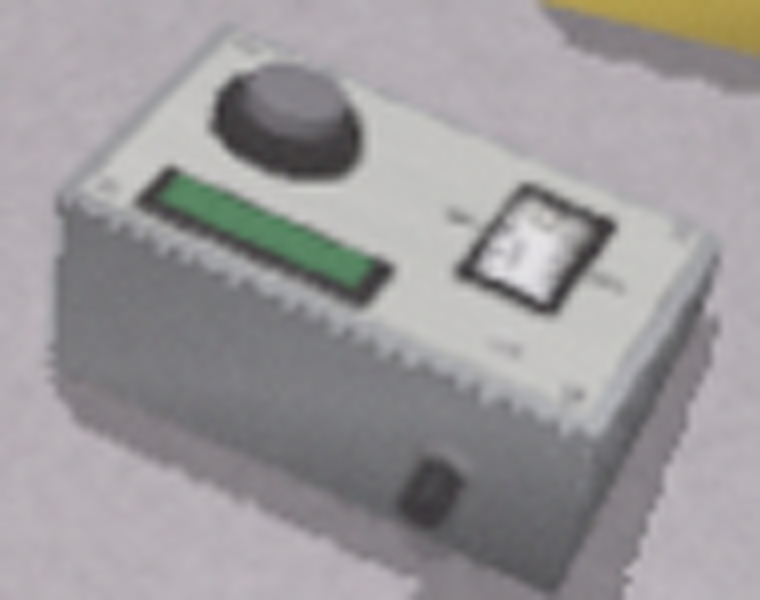

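```bash
cat >> h.py <<'E'
def tri(t,ut,s,us):
    (c1,d1),(c2,d2)=ray(t,[ut]),ray(s,[us]);d1,d2=d1[0]/np.linalg.norm(d1[0]),d2[0]/np.linalg.norm(d2[0])
    A=np.c_[d1,-d2];k=np.linalg.lstsq(A,c2-c1,rcond=None)[0];a,b=c1+k[0]*d1,c2+k[1]*d2
    return (a+b)/2,np.linalg.norm(a-b)
E
python3 - <<'E'
from h import *
t=cam("top");s=cam("scene")
T=lambda p:px(160,185,8,[p])[0]
Sc=lambda p:px(325,285,8,[p])[0]
pt={"wheelpanel":((248.3,381),(536,248.5)),"button":((547,328),(297,94)),"screwFL":((173,558),(683,232)),"screwBR":((604,65),(108,187)),"screwBL":((65,178),(572,392)),"markL":((185,395),(595,275)),"markR":((312,368),(475,220))}
for k,(a,b) in pt.items():
    p,e=tri(t,T(a),s,Sc(b));print(k,p,"gap",round(e*1000,1))
E
```

```text
wheelpanel [0.5022 0.395  0.0684] gap 1.7
button [0.5153 0.3027 0.0863] gap 0.5
screwFL [0.4497 0.4222 0.0463] gap 0.9
screwBR [0.5936 0.2843 0.099 ] gap 1.1
screwBL [0.5597 0.4441 0.0987] gap 1.9
markL [0.4977 0.415  0.0671] gap 0.4
markR [0.5065 0.3744 0.0703] gap 3.9
```

```bash
cat >> h.py <<'E'
CY=11.8
Rb=Rz(CY)@Ry(-25)          # panel frame: x up slope, z out
Rt=Rb@D
WT=np.array([.4982,.3941,.0802]);BT=np.array([.5144,.3024,.0875])
def wtip(): # tip position in the wheel_top frame, mm
    o=arm.get_obs();tip=o["tcp_pos"]+.019*np.array(o["orientation"])[:,2]
    print("t %.2f"%o["time"],"tip in wheel frame",Rb.T@(tip-WT)*1000,"in button frame",Rb.T@(tip-BT)*1000,"F panel",Rb.T@o["ft_force"],"turn",Ro.from_matrix(np.array(o["orientation"]).T@Rt).as_rotvec(degrees=True),"grip %.2f"%o["grip_width"])
E
python3 - <<'E'
from h import *
p=WT+Rb@[.012,0,.06];print(p+Rt[:,2]*-.019)
to([.47,.39,.27],Rz(SY)@D)
E
```

```text
[0.4762 0.3895 0.1569]
t 14.85 tcp [ 0.4849 -0.3168  0.287 ] grip 0.998 F [-0.0221 -0.1888  0.1588] q [-0.6994  0.0961  1.6809 -0.0007  1.3714  0.6724]
shift mm (cur axes) [ 125.223  -695.6649   19.8003] turn [-0.2801  0.2743  0.0051] shift mm (goal axes) [ 125.0735 -695.7659   16.9984]
```

Emit:
jog_arm(
  plan=[
    [[4, -20, 0], [0, 0, 0], 1],
    [[7, -40, 0], [0, 0, 0], 1],
    [[7, -40, 0], [0, 0, 0], 1],
    [[7, -40, 0], [0, 0, 0], 1],
    [[7, -40, 0], [0, 0, 0], 1],
    [[7, -40, 0], [0, 0, 0], 1],
    [[7, -40, 0], [0, 0, 0], 1],
    [[7, -40, 0], [0, 0, 0], 1],
    [[7, -40, 0], [0, 0, 0], 1],
  ],
)

```text
time: 15.75
tcp_pos: [0.4639, 0.0474, 0.2706]
orientation: [[0.981, 0.189, -0.038], [0.19, -0.982, 0.021], [-0.033, -0.028, -0.999]]
ft_force: [-0.2, 0.1, -0.2]
grip_width: -0.0
```

```bash
python3 - <<'E'
from h import *
to([.465,.385,.25],Rz(CY)@D)
E
```

```text
t 15.75 tcp [0.4639 0.0474 0.2706] grip -0.000 F [-0.1809  0.0811 -0.187 ] q [-0.0603 -0.1251  1.9309  0.0187  1.375   1.3161]
shift mm (cur axes) [  65.8    -330.6391   27.4829] turn [-1.5912  1.8964 -0.8884] shift mm (goal axes) [  70.1297 -330.2522   20.5543]
```

Emit:
jog_arm(
  plan=[
    [[8, -40, 0], [-1.5, 1.9, -0.9], 1],
    [[8, -40, 0], [0, 0, 0], 1],
    [[8, -40, 0], [0, 0, 0], 1],
    [[8, -40, 0], [0, 0, 0], 1],
    [[8, -40, 0], [0, 0, 0], 1],
    [[8, -40, 0], [0, 0, 0], 1],
    [[8, -40, 0], [0, 0, 0], 1],
    [[8, -30, 0], [0, 0, 0], 1],
    [[0, -10, 0], [0, 0, 0], 1],
    [[0, 0, 0], [0, 0, 0], 1],
  ],
)

```text
time: 16.75
tcp_pos: [0.4351, 0.3932, 0.2483]
orientation: [[0.975, 0.218, -0.038], [0.217, -0.976, -0.01], [-0.039, 0.002, -0.999]]
ft_force: [0.5, 0.5, 0.2]
grip_width: 0.001
```

Emit:
jog_arm(
  plan=[
    [[0, 0, 0], [0, 6, 0], 1],
    [[0, 0, 0], [0, 6, 0], 1],
    [[0, 0, 0], [0, 6, 0], 1],
    [[0, 0, 0], [0, 6, 0], 1],
    [[0, 0, 0], [0, 0, 0], 1],
  ],
)

```text
time: 17.25
tcp_pos: [0.4316, 0.3844, 0.2405]
orientation: [[0.906, 0.214, 0.366], [0.202, -0.977, 0.07], [0.372, 0.011, -0.928]]
ft_force: [-0.7, -0.8, -0.2]
grip_width: -0.005
```

```bash
python3 - <<'E'
from h import *
to(WT+Rb@[.014,0,.049],Rt);wtip()
t=cam("top");s=cam("scene")
crop(t,130,140,290,260,5,"pics/t13.png");crop(s,290,200,430,370,4,"pics/s13.png")
E
```

```text
t 17.25 tcp [0.4316 0.3844 0.2405] grip -0.005 F [-0.6864 -0.8213 -0.2094] q [ 0.6961 -0.0461  1.9551 -0.2319  0.9085  2.1625]
shift mm (cur axes) [ 13.8963   3.5078 124.1007] turn [0.3632 3.1373 0.7403] shift mm (goal axes) [  7.1336   4.1606 124.6523]
t 17.25 tip in wheel frame [  5.8274   4.0335 154.6811] in button frame [  5.3657  97.1084 146.8418] F panel [-0.8496 -0.6636  0.1652] turn [0.3632 3.1373 0.7403] grip -0.00
```

View pics/t13.png

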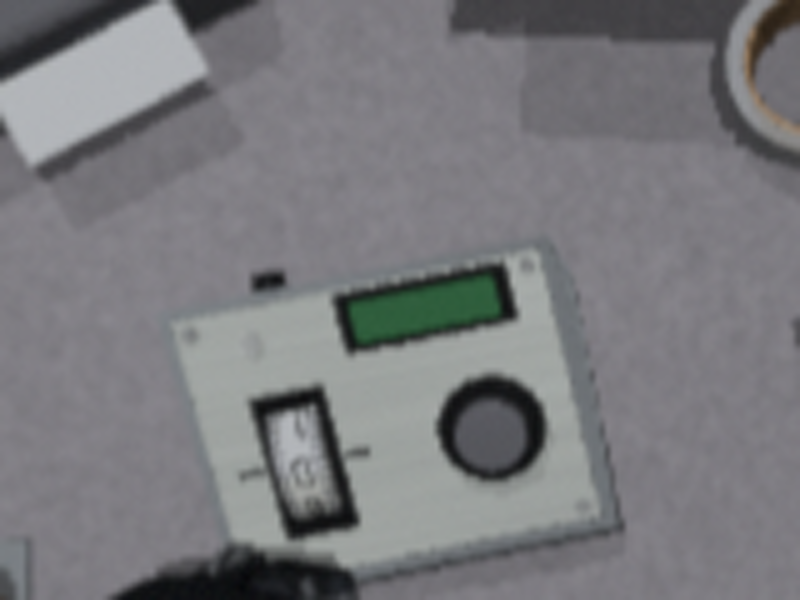

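View pics/s13.png

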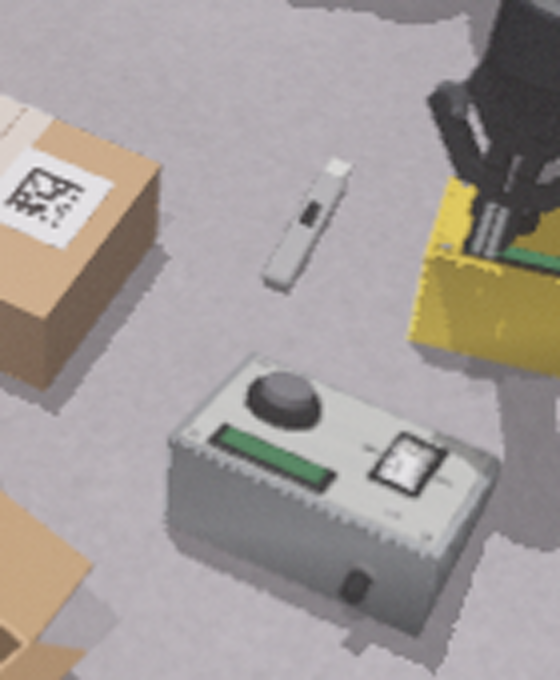

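Emit:
jog_arm(
  plan=[
    [[4, 1, 20], [0.4, 3, 0.7], 1],
    [[2, 1, 30], [0, 0, 0], 1],
    [[2, 1, 30], [0, 0, 0], 1],
    [[1, 1, 25], [0, 0, 0], 1],
    [[0, 0, 10], [0, 0, 0], 1],
    [[0, 0, 0], [0, 0, 0], 1],
  ],
)

```text
time: 17.95
tcp_pos: [0.5013, 0.3936, 0.1453]
orientation: [[0.887, 0.196, 0.417], [0.174, -0.981, 0.089], [0.427, -0.006, -0.904]]
ft_force: [0.0, 0.2, -0.4]
grip_width: -0.002
```

```bash
python3 - <<'E'
from h import *
wtip()
t=cam("top");s=cam("scene")
crop(s,290,200,430,370,4,"pics/s14.png")
wtip()
E
```

```text
t 17.95 tip in wheel frame [30.242  -1.0616 38.7177] in button frame [29.7803 92.0133 30.8783] F panel [-0.1432  0.1458 -0.3947] turn [-0.1058 -0.2636 -0.619 ] grip -0.00
t 18.05 tip in wheel frame [31.2085 -0.2841 40.3487] in button frame [30.7469 92.7909 32.5093] F panel [-0.7214 -0.099   0.3824] turn [-0.1965 -0.4244 -0.606 ] grip -0.00
```

View pics/s14.png

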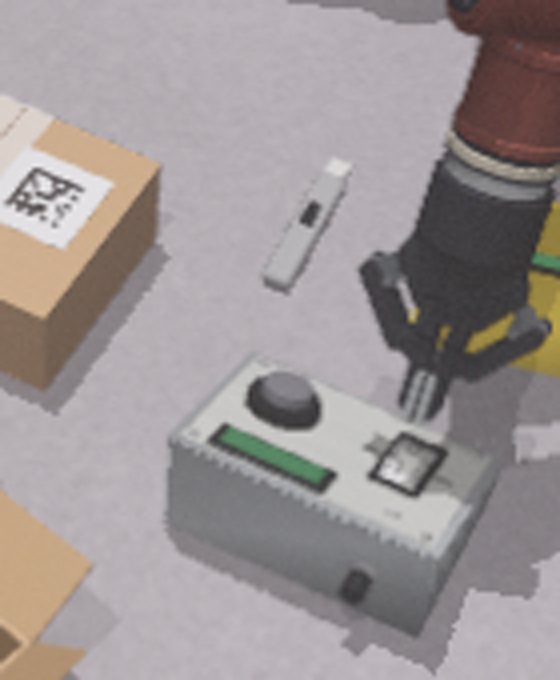

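Emit:
jog_arm(
  plan=[
    [[-9, 0, 12], [-0.1, -0.3, -0.6], 1],
    [[-9, 0, 12], [0, 0, 0], 1],
    [[0, 0, 5], [0, 0, 0], 1],
    [[0, 0, 0], [0, 0, 0], 1],
  ],
)

```text
time: 18.45
tcp_pos: [0.4977, 0.3952, 0.1145]
orientation: [[0.884, 0.207, 0.419], [0.186, -0.978, 0.092], [0.429, -0.003, -0.904]]
ft_force: [0.2, 0.4, 0.2]
grip_width: -0.001
```

```bash
python3 - <<'E'
from h import *
wtip()
t=cam("top");s=cam("scene")
o=arm.get_obs();tip=o["tcp_pos"]+.019*o["orientation"][:,2]
over(s,[tip,WT],360,260,440,350,8,"pics/s15.png")
over(t,[tip,WT],130,180,230,255,8,"pics/t15.png")
wtip()
E
```

```text
t 18.45 tip in wheel frame [14.3512  1.2986 12.2158] in button frame [13.8895 94.3736  4.3764] F panel [0.3333 0.3472 0.0918] turn [-0.2364 -0.3745  0.0504] grip -0.00
t 18.55 tip in wheel frame [14.7474  1.336  12.6377] in button frame [14.2857 94.4109  4.7983] F panel [-0.8892 -0.7045 -0.0017] turn [-0.2447 -0.3973  0.0297] grip -0.00
```

View pics/s15.png

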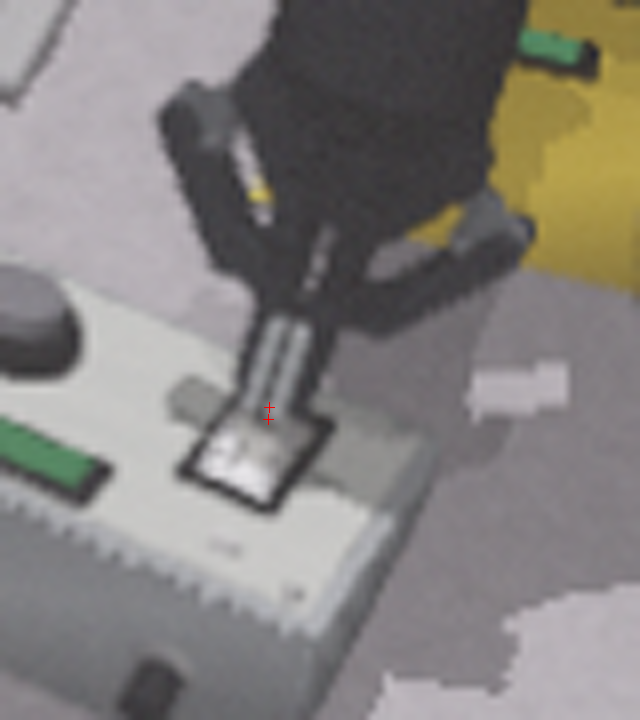

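View pics/t15.png

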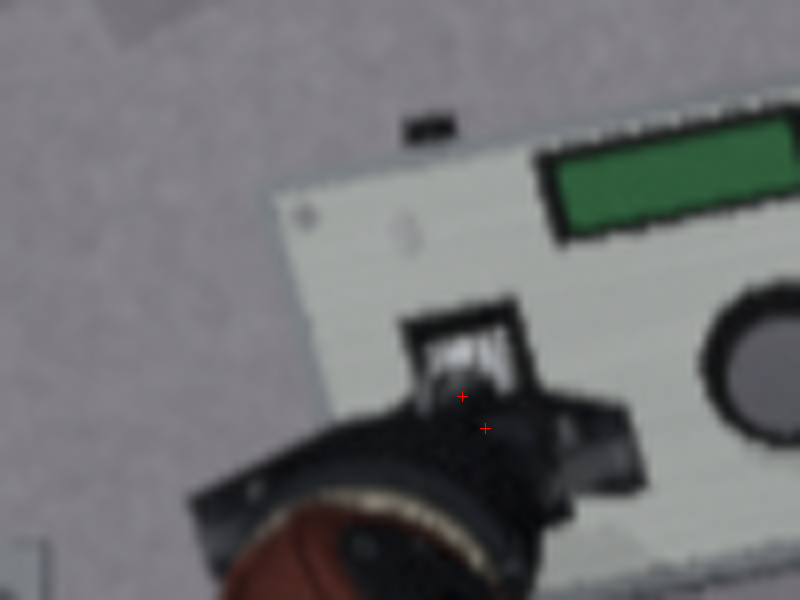

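Emit:
jog_arm(
  plan=[
    [[0, 1, 5], [0, 0, 0], 1],
    [[0, 0, 3], [0, 0, 0], 1],
    [[0, 0, 2], [0, 0, 0], 1],
  ],
)

```text
time: 18.85
tcp_pos: [0.5033, 0.3961, 0.1071]
orientation: [[0.883, 0.207, 0.421], [0.185, -0.978, 0.094], [0.431, -0.005, -0.902]]
ft_force: [-0.2, -0.0, 0.5]
grip_width: 0.002
```

```bash
python3 - <<'E'
from h import *
wtip()
E
```

```text
t 18.85 tip in wheel frame [16.4443  1.021   3.1054] in button frame [15.9826 94.096  -4.734 ] F panel [0.0596 0.0124 0.5475] turn [-0.3227 -0.5602  0.0275] grip 0.00
```

Emit:
jog_arm(
  plan=[
    [[-0.5, 0.5, 2], [-0.3, -0.5, 0], 1],
    [[-0.5, 0, 1.5], [0, 0, 0], 1],
  ],
)

```text
time: 19.05
tcp_pos: [0.5045, 0.3958, 0.1035]
orientation: [[0.887, 0.205, 0.414], [0.185, -0.979, 0.087], [0.423, 0.0, -0.906]]
ft_force: [0.5, -0.1, -0.2]
grip_width: -0.001
```

```bash
python3 - <<'E'
from h import *
wtip()
E
```

```text
t 19.05 tip in wheel frame [15.7167  0.3542 -0.6314] in button frame [15.255  93.4292 -8.4708] F panel [ 0.3176 -0.1621 -0.3937] turn [-0.0024 -0.05    0.0101] grip -0.00
```

Emit:
jog_arm(
  plan=[
    [[0, 0, 1.5], [0, 0, 0], 1],
    [[0, 0, 1], [0, 0, 0], 1],
  ],
)

```text
time: 19.25
tcp_pos: [0.5062, 0.3962, 0.1024]
orientation: [[0.886, 0.205, 0.415], [0.185, -0.979, 0.086], [0.424, 0.0, -0.906]]
ft_force: [-5.8, -3.7, 8.2]
grip_width: 0.0
```

```bash
python3 - <<'E'
from h import *
wtip()
E
```

```text
t 19.25 tip in wheel frame [16.8876  0.4492 -2.3637] in button frame [ 16.4259  93.5242 -10.203 ] F panel [-2.3877 -2.4801 10.1134] turn [ 0.0206 -0.1077  0.0108] grip 0.00
```

Emit:
jog_arm(
  plan=[
    [[-2.5, 0, 0], [0, 0, 0], 1],
    [[-2.5, 0, 0], [0, 0, 0], 1],
    [[-2.5, 0, 0], [0, 0, 0], 1],
  ],
)

```text
time: 19.55
tcp_pos: [0.5019, 0.3959, 0.102]
orientation: [[0.884, 0.205, 0.42], [0.185, -0.979, 0.089], [0.43, -0.001, -0.903]]
ft_force: [0.3, -0.5, 2.6]
grip_width: -0.003
```

```bash
python3 - <<'E'
from h import *
wtip()
E
```

```text
t 19.55 tip in wheel frame [13.0071  1.0068 -0.9008] in button frame [12.5454 94.0817 -8.7402] F panel [ 1.2953 -0.5622  2.227 ] turn [-0.0637 -0.4527 -0.0022] grip -0.00
```

Emit:
jog_arm(
  plan=[
    [[-2.5, 0, 0.7], [0, 0, 0], 1],
    [[-2.5, 0, 0.7], [0, 0, 0], 1],
    [[-2.5, 0, 0.7], [0, 0, 0], 1],
  ],
)

```text
time: 19.85
tcp_pos: [0.4987, 0.3954, 0.1009]
orientation: [[0.881, 0.206, 0.427], [0.185, -0.979, 0.09], [0.436, -0.001, -0.9]]
ft_force: [-0.0, -3.3, 6.9]
grip_width: -0.004
```

```bash
python3 - <<'E'
from h import *
wtip()
E
```

```text
t 19.85 tip in wheel frame [ 9.7462  1.1419 -0.5425] in button frame [ 9.2845 94.2169 -8.3819] F panel [ 2.2812 -3.1805  6.5062] turn [-0.0708 -0.8594  0.0616] grip -0.00
```

Emit:
jog_arm(
  plan=[
    [[-4, 0.2, 0.4], [0, -0.5, 0], 1],
    [[-4, 0.2, 0.4], [0, -0.5, 0], 1],
    [[-4, 0.2, 0.4], [0, -0.3, 0], 1],
    [[-4, 0, 0.4], [0, -0.3, 0], 1],
  ],
)

```text
time: 20.25
tcp_pos: [0.4862, 0.3927, 0.0952]
orientation: [[0.891, 0.206, 0.405], [0.187, -0.978, 0.087], [0.414, -0.002, -0.91]]
ft_force: [-1.5, -3.0, 6.6]
grip_width: -0.003
```

```bash
python3 - <<'E'
from h import *
wtip()
t=cam("top");s=cam("scene")
crop(s,360,260,440,350,8,"pics/s16.png")
E
```

```text
t 20.25 tip in wheel frame [-4.7475  1.1165 -0.2697] in button frame [-5.2092 94.1914 -8.109 ] F panel [ 0.8758 -2.6612  6.8797] turn [-0.1401  0.5399  0.054 ] grip -0.00
```

View pics/s16.png

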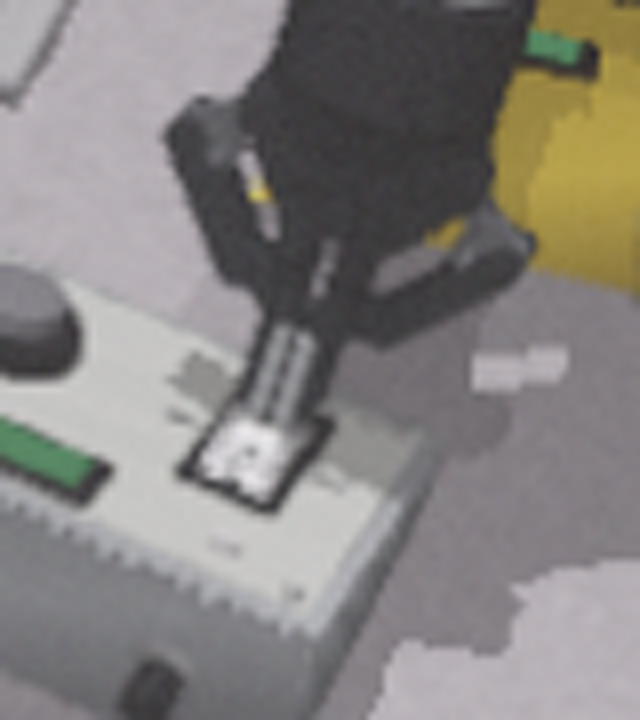

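Emit:
jog_arm(
  plan=[
    [[-4, 0.2, 0.6], [0, 0.2, 0], 1],
    [[-4, 0.2, 0.6], [0, 0.2, 0], 1],
    [[-4, 0, 0.8], [0, 0, 0], 1],
  ],
)

```text
time: 20.65
tcp_pos: [0.4757, 0.3906, 0.0893]
orientation: [[0.888, 0.206, 0.412], [0.186, -0.979, 0.089], [0.421, -0.002, -0.907]]
ft_force: [-0.9, -1.3, 3.2]
grip_width: 0.004
```

```bash
python3 - <<'E'
from h import *
wtip()
t=cam("top");s=cam("scene")
crop(s,360,260,440,350,8,"pics/s17.png")
crop(t,160,185,260,260,8,"pics/t17.png")
E
```

```text
t 20.65 tip in wheel frame [-16.7711   1.1935  -1.143 ] in button frame [-17.2327  94.2685  -8.9824] F panel [ 0.3088 -1.0853  3.3532] turn [-0.1614  0.0967  0.0292] grip 0.00
```

View pics/s17.png

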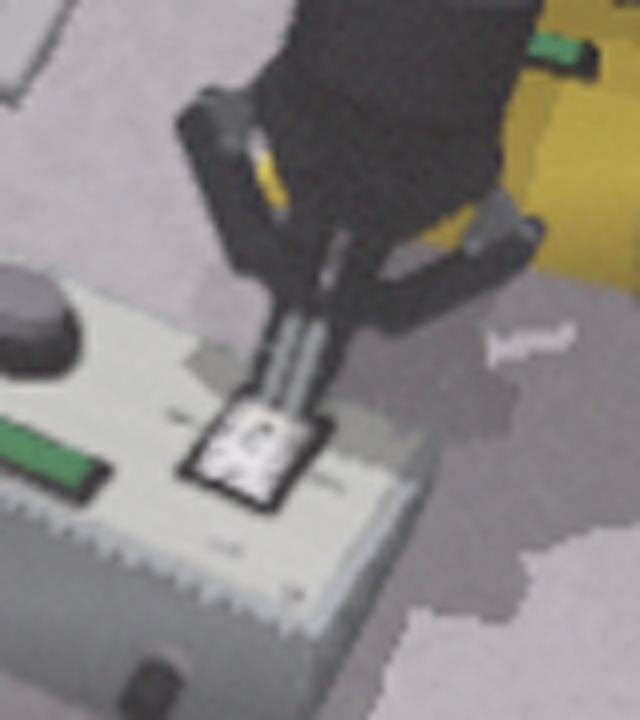

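View pics/t17.png

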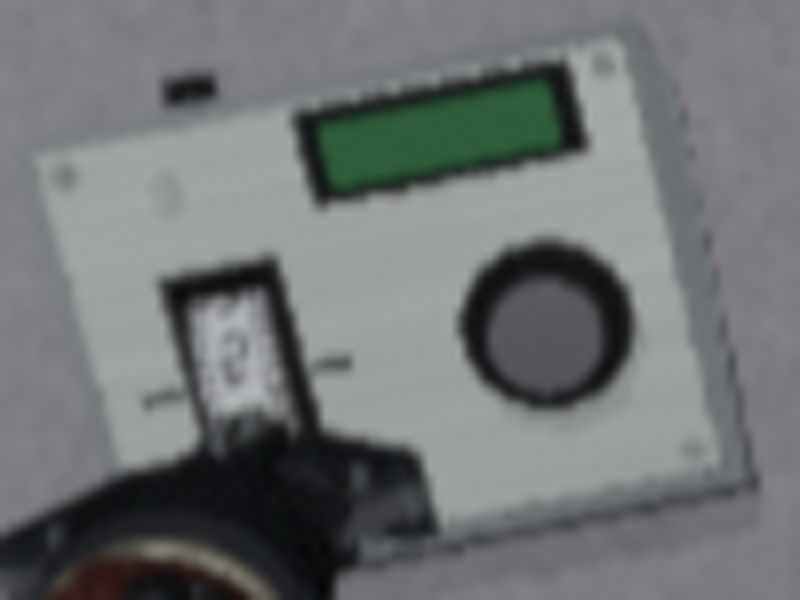

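Emit:
jog_arm(
  plan=[
    [[0, 0, -6], [0, 0, 0], 1],
    [[0, 0, -6], [0, 0, 0], 1],
    [[8, 0, -2], [0, 0, 0], 1],
    [[10, 0, 0], [0, 0, 0], 1],
    [[10, 0, 0], [0, 0, 0], 1],
    [[5, 0, 0], [0, 0, 0], 1],
    [[0, 0, 0], [0, 0, 0], 1],
  ],
)

```text
time: 21.45
tcp_pos: [0.5001, 0.395, 0.1152]
orientation: [[0.89, 0.206, 0.408], [0.187, -0.979, 0.087], [0.417, -0.001, -0.909]]
ft_force: [0.0, 0.3, 0.0]
grip_width: -0.001
```

```bash
python3 - <<'E'
from h import *
wtip()
E
```

```text
t 21.45 tip in wheel frame [16.4978  0.5622 11.819 ] in button frame [16.0361 93.6372  3.9797] F panel [ 0.0908  0.2799 -0.0275] turn [-0.1027  0.3715  0.0369] grip -0.00
```

Emit:
jog_arm(
  plan=[
    [[0, 0, 5], [0, 0.3, 0], 1],
    [[0, 0, 4], [0, 0, 0], 1],
    [[-1, 0, 2], [0, 0, 0], 1],
  ],
)

```text
time: 21.75
tcp_pos: [0.5044, 0.3957, 0.104]
orientation: [[0.888, 0.205, 0.413], [0.185, -0.979, 0.088], [0.422, -0.001, -0.907]]
ft_force: [-0.4, 0.3, -0.4]
grip_width: -0.001
```

```bash
python3 - <<'E'
from h import *
wtip()
E
```

```text
t 21.75 tip in wheel frame [15.8172  0.3577 -0.1608] in button frame [15.3555 93.4326 -8.0002] F panel [-0.4393  0.3745 -0.196 ] turn [-0.0889  0.0508 -0.0009] grip -0.00
```

Emit:
jog_arm(
  plan=[
    [[-2, 0, 1], [0, 0, 0], 1],
    [[-3, 0, 0.8], [0, 0, 0], 1],
    [[-3, 0, 0.4], [0, 0, 0], 1],
  ],
)

```text
time: 22.05
tcp_pos: [0.5009, 0.3951, 0.1016]
orientation: [[0.884, 0.207, 0.419], [0.187, -0.978, 0.089], [0.428, -0.001, -0.904]]
ft_force: [1.1, -2.6, 3.9]
grip_width: 0.003
```

```bash
python3 - <<'E'
from h import *
wtip()
E
```

```text
t 22.05 tip in wheel frame [11.776   0.46   -0.7904] in button frame [11.3143 93.535  -8.6297] F panel [ 2.1706 -2.7298  3.3267] turn [-0.0905 -0.3503  0.1186] grip 0.00
```

Emit:
jog_arm(
  plan=[
    [[-4, 0.2, 0.5], [0, -0.3, 0], 1],
    [[-4, 0.2, 0.5], [0, -0.4, 0], 1],
    [[-4, 0.2, 0.4], [0, -0.4, 0], 1],
    [[-4, 0, 0.4], [0, -0.2, 0], 1],
  ],
)

```text
time: 22.45
tcp_pos: [0.4889, 0.3925, 0.0964]
orientation: [[0.892, 0.208, 0.402], [0.189, -0.978, 0.087], [0.412, -0.002, -0.911]]
ft_force: [-1.6, -2.0, 6.6]
grip_width: -0.0
```

```bash
python3 - <<'E'
from h import *
wtip()
E
```

```text
t 22.45 tip in wheel frame [-1.9578  0.3773 -0.3134] in button frame [-2.4194 93.4523 -8.1528] F panel [ 1.017  -1.6159  6.8063] turn [-0.1614  0.6846  0.1437] grip -0.00
```

Emit:
jog_arm(
  plan=[
    [[-4, 0.1, 0.6], [0, 0.3, 0], 1],
    [[-4, 0.1, 0.6], [0, 0.3, 0], 1],
    [[-4, 0, 0.8], [0, 0.1, 0], 1],
  ],
)

```text
time: 22.75
tcp_pos: [0.4793, 0.3906, 0.0915]
orientation: [[0.885, 0.208, 0.416], [0.187, -0.978, 0.09], [0.425, -0.002, -0.905]]
ft_force: [-1.9, -3.4, 5.9]
grip_width: 0.002
```

```bash
python3 - <<'E'
from h import *
wtip()
t=cam("top");s=cam("scene")
crop(t,160,205,220,250,13,"pics/t18.png")
E
```

```text
t 22.75 tip in wheel frame [-12.6247   0.5121  -0.6362] in button frame [-13.0864  93.587   -8.4755] F panel [ 0.1297 -2.9777  6.4481] turn [-0.1725 -0.1667  0.1416] grip 0.00
```

View pics/t18.png

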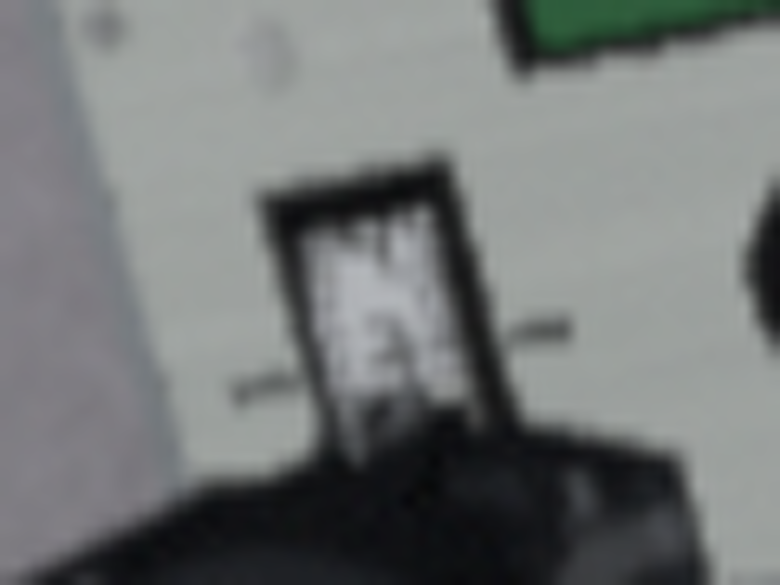

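Emit:
jog_arm(
  plan=[
    [[0, 0, -6], [0, 0, 0], 1],
    [[0, 0, -20], [0, 0, 0], 1],
    [[-30, 0, -30], [0, 0, 0], 1],
    [[-30, 0, -30], [0, 0, 0], 1],
    [[-10, 0, -10], [0, 0, 0], 1],
    [[0, 0, 0], [0, 0, 0], 1],
  ],
)

```text
time: 23.45
tcp_pos: [0.368, 0.3654, 0.1439]
orientation: [[0.892, 0.206, 0.403], [0.188, -0.979, 0.084], [0.412, 0.001, -0.911]]
ft_force: [0.6, -0.5, -0.0]
grip_width: 0.001
```

```bash
python3 - <<'E'
from h import *
wtip()
t=cam("top");s=cam("scene")
crop(t,160,205,220,250,13,"pics/t19.png")
crop(s,370,300,420,335,15,"pics/s19.png")
cv2.imwrite("pics/raw_t19.png",t["img"][:,:,::-1])
im=cv2.imread("pics/top0.png")[205:250,160:220]
cv2.imwrite("pics/t0w.png",cv2.resize(im,None,fx=13,fy=13,interpolation=cv2.INTER_CUBIC))
E
```

```text
t 23.45 tip in wheel frame [-94.1549  -1.4623  95.0668] in button frame [-94.6165  91.6127  87.2274] F panel [ 0.4298 -0.6395 -0.2362] turn [-0.0011  0.696   0.1036] grip 0.00
```

View pics/t19.png

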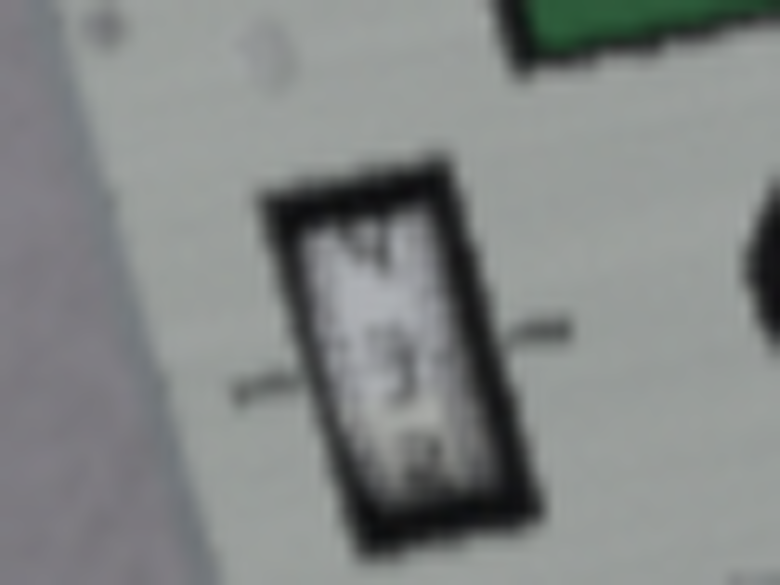

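View pics/t0w.png

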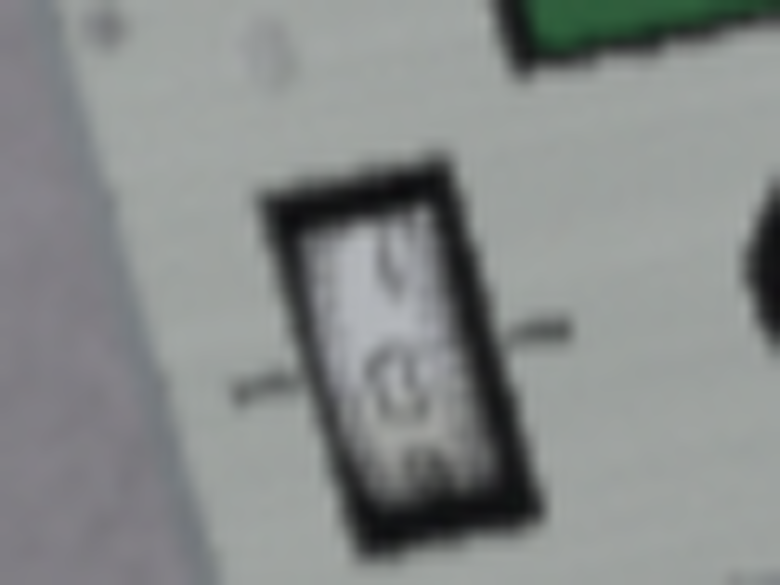

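View pics/s19.png

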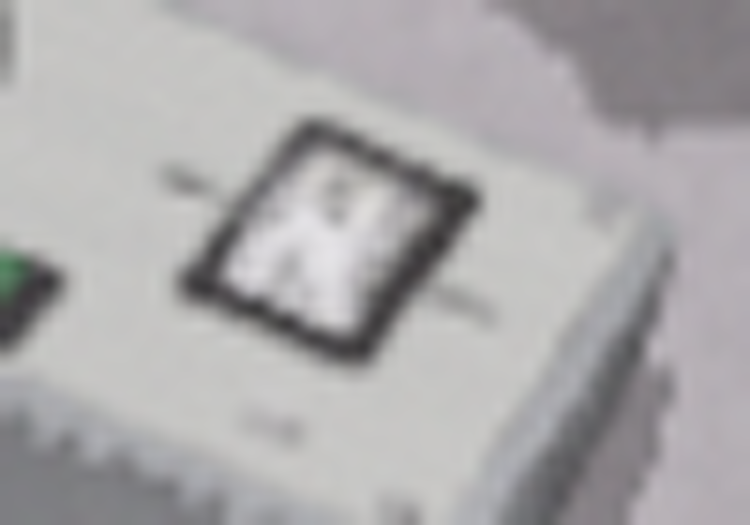

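```bash
cat >> h.py <<'E'
def strip(img,f,dx=0.):
    ph=np.radians(np.arange(-50,70,0.5));ys=np.linspace(.011,-.011,45)
    c=WT-.035*Rb[:,2]+dx*Rb[:,0]
    P=np.array([[c+.035*(np.cos(a)*Rb[:,2]+np.sin(a)*Rb[:,0])+y*Rb[:,1] for y in ys] for a in ph])
    uv=proj(f,P.reshape(-1,3)).reshape(len(ph),len(ys),2).astype(np.float32)
    g=cv2.remap(cv2.cvtColor(img,cv2.COLOR_BGR2GRAY),uv[...,0],uv[...,1],cv2.INTER_CUBIC)
    return np.degrees(ph),g
E
python3 - <<'E'
from h import *
f=cam("top")
a=cv2.imread("pics/top0.png");b=f["img"][:,:,::-1].copy()
out=[]
for im in(a,b):
    ph,g=strip(im,f); 
    v=cv2.resize(g[::-1],None,fx=6,fy=2.4)
    for d in range(-40,70,10):
        r=int((69.5-d)/.5*2.4);cv2.putText(v,str(d),(0,r),0,.4,0,1);cv2.line(v,(0,r),(12,r),0,1)
    out.append(v)
cv2.imwrite("pics/strip.png",np.hstack(out))
E
```

```text
(no output)
```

View pics/strip.png

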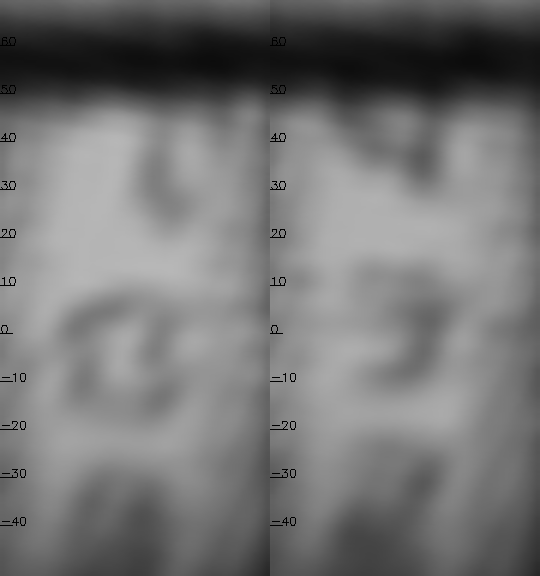

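Emit:
jog_arm(
  plan=[
    [[30, -1, 20], [0, 0.7, 0], 1],
    [[30, 0, 25], [0, 0, 0], 1],
    [[25, 0, 20], [0, 0, 0], 1],
    [[10, 0, 10], [0, 0, 0], 1],
    [[0, 0, 0], [0, 0, 0], 1],
  ],
)

```text
time: 24.1
tcp_pos: [0.4935, 0.3914, 0.1108]
orientation: [[0.888, 0.202, 0.414], [0.184, -0.979, 0.084], [0.422, 0.001, -0.907]]
ft_force: [0.3, -0.0, -0.5]
grip_width: 0.0
```

```bash
python3 - <<'E'
from h import *
wtip()
E
```

```text
t 24.10 tip in wheel frame [ 8.2747 -1.7093 10.943 ] in button frame [ 7.813  91.3656  3.1037] F panel [ 0.0501 -0.0778 -0.6269] turn [ 0.1115  0.0366 -0.0832] grip 0.00
```

Emit:
jog_arm(
  plan=[
    [[0, -1, 5], [0, 0, 0], 1],
    [[0, 0, 3], [0, 0, 0], 1],
    [[0, 0, 1.5], [0, 0, 0], 1],
  ],
)

```text
time: 24.4
tcp_pos: [0.4972, 0.3923, 0.1]
orientation: [[0.889, 0.201, 0.411], [0.183, -0.98, 0.082], [0.42, 0.002, -0.908]]
ft_force: [-5.0, -1.2, 9.8]
grip_width: -0.003
```

```bash
python3 - <<'E'
from h import *
wtip()
E
```

```text
t 24.40 tip in wheel frame [ 7.0595 -1.5764 -0.5031] in button frame [ 6.5978 91.4986 -8.3424] F panel [-0.4951 -0.1913 11.0701] turn [ 0.2063  0.1935 -0.1309] grip -0.00
```

Emit:
jog_arm(
  plan=[
    [[-2, 0, 0], [0, 0, 0], 1],
    [[-2, 0, 0.2], [0, 0, 0], 1],
  ],
)

```text
time: 24.6
tcp_pos: [0.4929, 0.3919, 0.0985]
orientation: [[0.889, 0.202, 0.412], [0.184, -0.979, 0.083], [0.42, 0.002, -0.907]]
ft_force: [-0.7, -0.4, -0.8]
grip_width: 0.002
```

```bash
python3 - <<'E'
from h import *
wtip()
E
```

```text
t 24.60 tip in wheel frame [ 2.5201 -1.1447 -0.0316] in button frame [ 2.0584 91.9303 -7.8709] F panel [-1.0063 -0.3029 -0.4288] turn [ 0.1722  0.1621 -0.0922] grip 0.00
```

Emit:
jog_arm(
  plan=[
    [[0, 0, -6], [0, 0, 0], 1],
    [[0, 0, -20], [0, 0, 0], 1],
    [[-30, 0, -30], [0, 0, 0], 1],
    [[-30, 0, -30], [0, 0, 0], 1],
    [[-20, 0, -10], [0, 0, 0], 1],
    [[0, 0, 0], [0, 0, 0], 1],
  ],
)

```text
time: 25.2
tcp_pos: [0.3766, 0.3682, 0.1555]
orientation: [[0.888, 0.202, 0.412], [0.184, -0.979, 0.085], [0.421, 0.0, -0.907]]
ft_force: [-0.5, -1.0, -0.3]
grip_width: -0.003
```

```bash
cat >strip.py <<'E'
from h import *
import sys
f=cam("top")
a=cv2.imread("pics/top0.png");b=f["img"][:,:,::-1].copy()
out=[]
for im in(a,b):
    ph,g=strip(im,f); 
    v=cv2.resize(g[::-1],None,fx=6,fy=2.4)
    for d in range(-40,70,10):
        r=int((69.5-d)/.5*2.4);cv2.putText(v,str(d),(0,r),0,.4,0,1);cv2.line(v,(0,r),(270,r),0,1)
    out.append(v)
cv2.imwrite(sys.argv[1],np.hstack(out))
crop(f,160,205,220,250,13,sys.argv[1].replace("strip","t_w"))
wtip()
E
python3 strip.py pics/strip2.png
```

```text
t 25.25 tip in wheel frame [-78.981    0.0447 101.7297] in button frame [-79.4427  93.1197  93.8903] F panel [0.0802 0.121  0.1133] turn [ 0.0048  0.0011 -0.1261] grip 0.00
```

View pics/strip2.png

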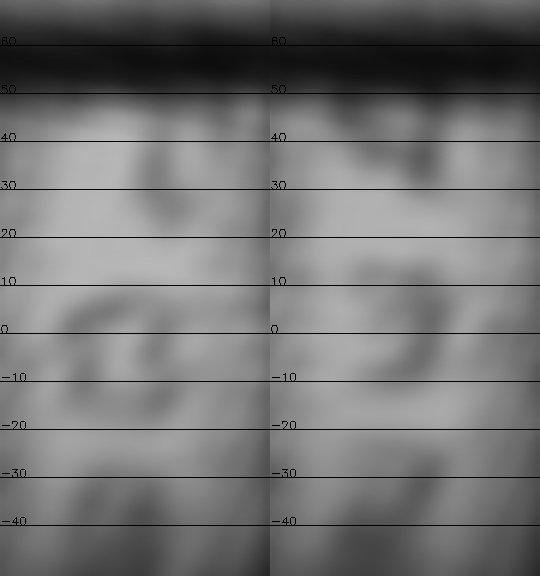

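View pics/t_w2.png

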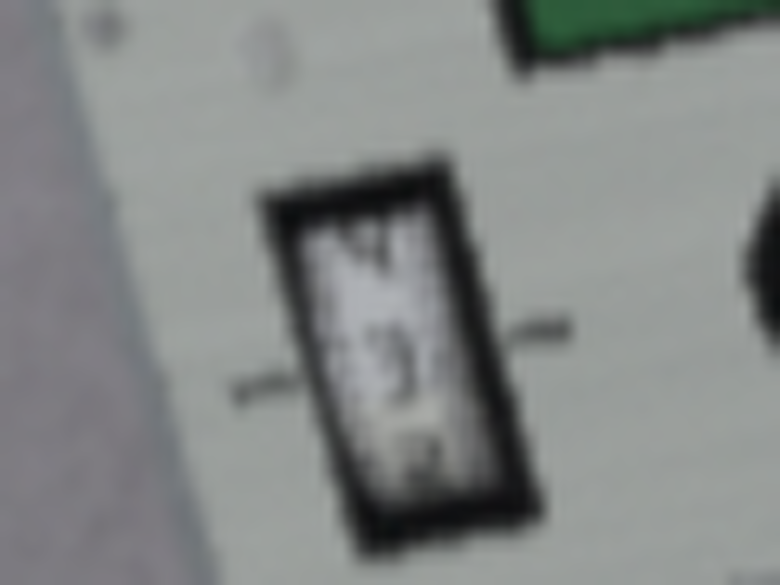

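Emit:
jog_arm(
  plan=[
    [[30, 0, 20], [0, 0, 0], 1],
    [[25, 0, 25], [0, 0, 0], 1],
    [[20, 0, 25], [0, 0, 0], 1],
    [[6, 0, 14], [0, 0, 0], 1],
    [[0, 0, 0], [0, 0, 0], 1],
  ],
)

```text
time: 25.75
tcp_pos: [0.4938, 0.3945, 0.1162]
orientation: [[0.884, 0.205, 0.421], [0.183, -0.979, 0.092], [0.431, -0.005, -0.903]]
ft_force: [-1.2, -0.2, -0.0]
grip_width: 0.004
```

```bash
python3 - <<'E'
from h import *
wtip()
E
```

```text
t 25.75 tip in wheel frame [11.5549  1.4208 15.4202] in button frame [11.0932 94.4957  7.5809] F panel [-1.0628  0.0676  0.4927] turn [-0.2516 -0.5069 -0.1015] grip 0.00
```

Emit:
jog_arm(
  plan=[
    [[-2, 1, 6], [0, -0.5, 0], 1],
    [[-1, 0, 5], [0, 0, 0], 1],
    [[-1, 0, 2], [0, 0, 0], 1],
  ],
)

```text
time: 26.05
tcp_pos: [0.4968, 0.394, 0.1025]
orientation: [[0.888, 0.204, 0.413], [0.183, -0.979, 0.091], [0.423, -0.005, -0.906]]
ft_force: [-0.1, -0.5, -0.3]
grip_width: 0.0
```

```bash
python3 - <<'E'
from h import *
wtip()
E
```

```text
t 26.05 tip in wheel frame [8.1836 0.2516 1.7842] in button frame [ 7.7219 93.3266 -6.0551] F panel [-0.3516 -0.4959 -0.1781] turn [-0.2504 -0.0119 -0.1394] grip 0.00
```

Emit:
jog_arm(
  plan=[
    [[-0.5, 0, 1.5], [0, 0, 0], 1],
    [[-2, 0, 1], [0, 0, 0], 1],
  ],
)

```text
time: 26.25
tcp_pos: [0.4949, 0.3939, 0.0993]
orientation: [[0.887, 0.205, 0.413], [0.184, -0.979, 0.091], [0.423, -0.005, -0.906]]
ft_force: [-0.8, -2.2, 6.4]
grip_width: 0.003
```

```bash
python3 - <<'E'
from h import *
wtip()
E
```

```text
t 26.25 tip in wheel frame [ 5.1443  0.5591 -0.282 ] in button frame [ 4.6826 93.6341 -8.1214] F panel [ 1.5723 -1.9362  6.3645] turn [-0.2766 -0.038  -0.0928] grip 0.00
```

Emit:
jog_arm(
  plan=[
    [[-3, 0, 0.6], [0, 0, 0], 1],
    [[-2, 0, 0.6], [0, 0, 0], 1],
  ],
)

```text
time: 26.45
tcp_pos: [0.4913, 0.3936, 0.0977]
orientation: [[0.886, 0.206, 0.416], [0.184, -0.979, 0.093], [0.426, -0.005, -0.905]]
ft_force: [-1.0, -2.1, 2.3]
grip_width: 0.0
```

```bash
python3 - <<'E'
from h import *
wtip()
E
```

```text
t 26.45 tip in wheel frame [ 1.2284  1.042  -0.1961] in button frame [ 0.7667 94.117  -8.0355] F panel [-0.3108 -1.8375  2.7323] turn [-0.3226 -0.2105 -0.0444] grip 0.00
```

Contact was kept. I back straight off and look.

Emit:
jog_arm(
  plan=[
    [[0, 0, -6], [0, 0, 0], 1],
    [[0, 0, -20], [0, 0, 0], 1],
    [[-30, 0, -30], [0, 0, 0], 1],
    [[-30, 0, -30], [0, 0, 0], 1],
    [[-20, 0, -10], [0, 0, 0], 1],
    [[0, 0, 0], [0, 0, 0], 1],
  ],
)

```text
time: 27.05
tcp_pos: [0.3752, 0.3689, 0.1524]
orientation: [[0.887, 0.205, 0.414], [0.182, -0.979, 0.094], [0.424, -0.008, -0.906]]
ft_force: [-0.3, 0.1, -0.7]
grip_width: 0.001
```

```bash
python3 strip.py pics/strip3.png
```

```text
t 27.10 tip in wheel frame [-81.3572   1.1276  99.4606] in button frame [-81.8189  94.2026  91.6212] F panel [ 0.1673 -0.2853  0.8126] turn [-0.453  -0.2101 -0.1941] grip -0.00
```

View pics/strip3.png

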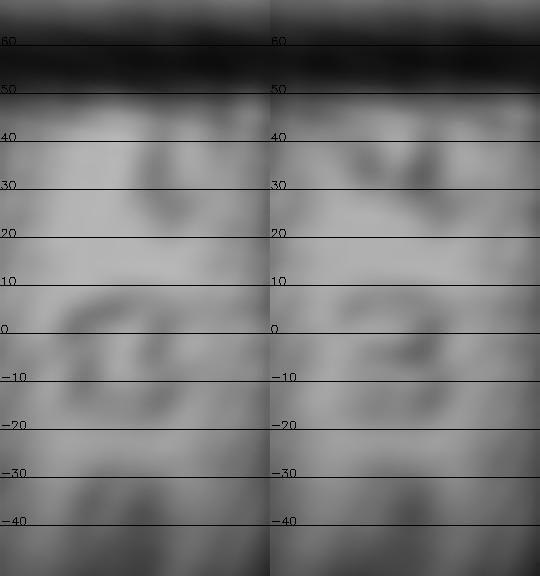

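View pics/t_w3.png

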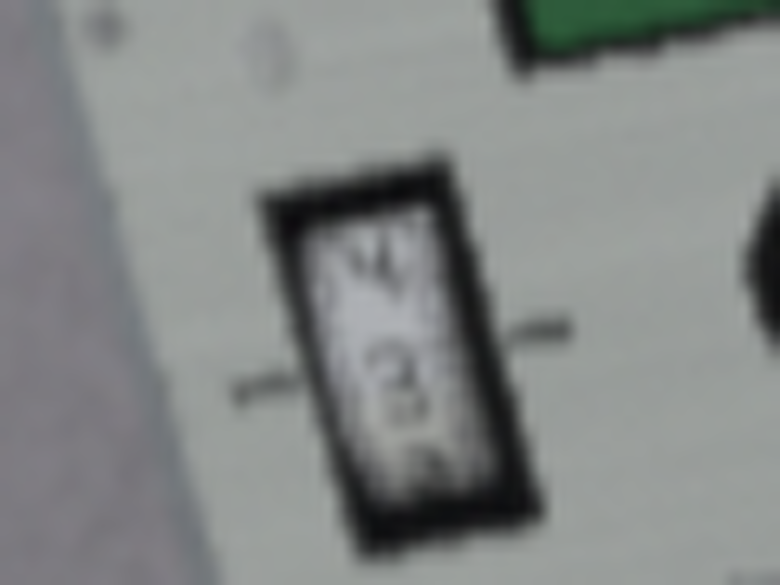

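Emit:
jog_arm(
  plan=[
    [[20, 25, 0], [-0.4, -0.2, -0.2], 1],
    [[20, 25, 0], [0, 0, 0], 1],
    [[20, 25, 5], [0, 0, 0], 1],
    [[15, 15, 15], [0, 0, 0], 1],
    [[0, 0, 20], [0, 0, 0], 1],
    [[0, 0, 0], [0, 0, 0], 1],
  ],
)

```text
time: 27.7
tcp_pos: [0.4889, 0.2985, 0.152]
orientation: [[0.883, 0.207, 0.421], [0.186, -0.978, 0.092], [0.431, -0.003, -0.902]]
ft_force: [-0.5, 0.2, -0.8]
grip_width: -0.001
```

```bash
python3 - <<'E'
from h import *
wtip()
E
```

```text
t 27.70 tip in wheel frame [  4.5696 -91.6124  58.1691] in button frame [ 4.1079  1.4625 50.3298] F panel [-0.7984  0.3276 -0.5537] turn [-0.2095 -0.534   0.06  ] grip -0.00
```

Emit:
jog_arm(
  plan=[
    [[-4, 1, 15], [-0.2, -0.5, 0], 1],
    [[-1, 0, 15], [0, 0, 0], 1],
    [[0, 0, 8], [0, 0, 0], 1],
    [[0, 0, 0], [0, 0, 0], 1],
  ],
)

```text
time: 28.1
tcp_pos: [0.5041, 0.3007, 0.1163]
orientation: [[0.886, 0.205, 0.416], [0.185, -0.979, 0.087], [0.425, -0.0, -0.905]]
ft_force: [-0.7, 0.2, -0.6]
grip_width: -0.005
```

```bash
python3 - <<'E'
from h import *
wtip()
s=cam("scene");o=arm.get_obs();tip=o["tcp_pos"]+.019*o["orientation"][:,2]
over(s,[tip,BT],330,240,420,340,7,"pics/s20.png")
wtip()
E
```

```text
t 28.10 tip in wheel frame [  3.2398 -92.6596  19.3391] in button frame [ 2.7781  0.4154 11.4997] F panel [-0.8687  0.3257 -0.2443] turn [-0.0061 -0.1673  0.0061] grip -0.00
t 28.15 tip in wheel frame [  3.6547 -92.5048  19.8129] in button frame [ 3.193   0.5702 11.9735] F panel [-0.8056  0.2661 -0.4128] turn [-0.0229 -0.2162  0.006 ] grip 0.00
```

View pics/s20.png

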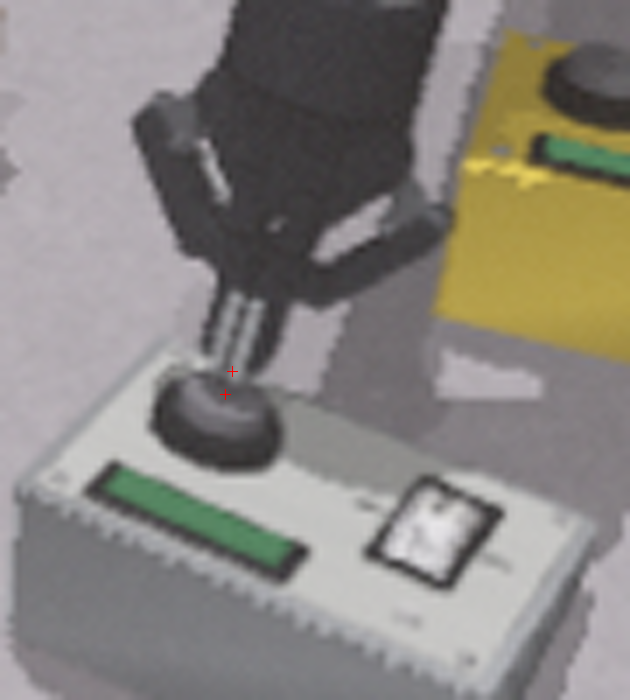

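Emit:
jog_arm(
  plan=[
    [[-3, 0, 6], [0, -0.2, 0], 1],
    [[0, 0, 4], [0, 0, 0], 1],
    [[0, 0, 2], [0, 0, 0], 1],
    [[0, 0, 2], [0, 0, 0], 1],
  ],
)

```text
time: 28.55
tcp_pos: [0.5082, 0.3027, 0.1047]
orientation: [[0.885, 0.206, 0.416], [0.186, -0.979, 0.089], [0.426, -0.001, -0.905]]
ft_force: [-1.5, -2.0, 1.6]
grip_width: 0.0
```

```bash
python3 - <<'E'
from h import *
wtip()
E
```

```text
t 28.55 tip in wheel frame [  2.3319 -91.5088   6.9272] in button frame [ 1.8703  1.5662 -0.9121] F panel [-0.9578 -1.6384  2.2658] turn [-0.0905 -0.2023  0.0608] grip 0.00
```

Emit:
jog_arm(
  plan=[
    [[0, 0, 3], [0, 0, 0], 1],
    [[0, 0, 3], [0, 0, 0], 1],
    [[0, 0, 3], [0, 0, 0], 1],
  ],
)

```text
time: 28.85
tcp_pos: [0.5105, 0.3033, 0.1004]
orientation: [[0.887, 0.204, 0.413], [0.186, -0.979, 0.085], [0.422, 0.001, -0.907]]
ft_force: [-32.9, -10.9, 44.7]
grip_width: -0.001
```

```bash
python3 - <<'E'
from h import *
wtip()
E
```

```text
t 28.85 tip in wheel frame [  2.6287 -91.4521   2.0706] in button frame [ 2.167   1.6229 -5.7688] F panel [-12.3105  -3.8895  55.1063] turn [0.0731 0.0587 0.0313] grip -0.00
```

Emit:
jog_arm(
  plan=[
    [[0, 0, 0.5], [0, 0, 0], 1],
  ],
)

```text
time: 28.95
tcp_pos: [0.5099, 0.3031, 0.1014]
orientation: [[0.888, 0.204, 0.412], [0.186, -0.979, 0.084], [0.42, 0.002, -0.907]]
ft_force: [-3.4, -2.9, 3.2]
grip_width: -0.001
```

```bash
python3 - <<'E'
from h import *
wtip()
E
```

```text
t 28.95 tip in wheel frame [  2.4024 -91.4917   3.2174] in button frame [ 1.9407  1.5832 -4.622 ] F panel [-2.2034 -2.1839  4.5479] turn [0.1365 0.1558 0.0405] grip -0.00
```

Emit:
jog_arm(
  plan=[
    [[0, 0, -6], [0, 0, 0], 1],
    [[0, 0, -12], [0, 0, 0], 1],
    [[0, 0, -30], [0, 0, 0], 1],
    [[-20, 0, -35], [0, 0, 0], 1],
    [[-30, 0, -30], [0, 0, 0], 1],
    [[-20, 0, -20], [0, 0, 0], 1],
    [[0, 0, 0], [0, 0, 0], 1],
    [[0, 0, 0], [0, 0, 0], 1],
  ],
)

```text
time: 29.75
tcp_pos: [0.3909, 0.2796, 0.2002]
orientation: [[0.885, 0.204, 0.419], [0.183, -0.979, 0.09], [0.428, -0.003, -0.904]]
ft_force: [0.0, 0.5, -0.2]
grip_width: -0.002
```

```bash
python3 strip.py pics/strip4.png; python3 - <<'E'
from h import *
s=cam("scene");t=cam("top");cv2.imwrite("pics/scene_end.png",s["img"][:,:,::-1]);cv2.imwrite("pics/top_end.png",t["img"][:,:,::-1])
E
```

```text
t 29.80 tip in wheel frame [-65.5558 -90.1991 143.7697] in button frame [-66.0175   2.8759 135.9303] F panel [ 0.406   0.6901 -0.1118] turn [-0.1221 -0.3248 -0.0905] grip 0.00
```

View pics/strip4.png

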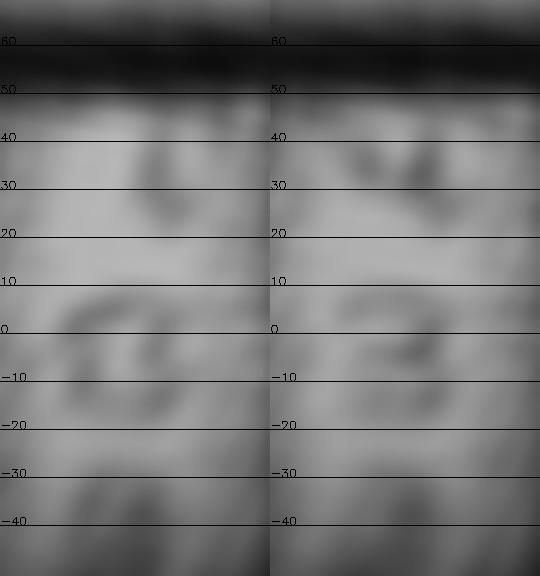

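View pics/scene_end.png

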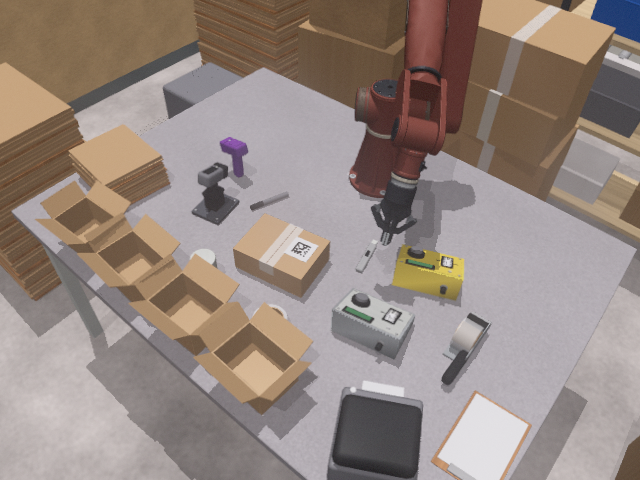

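View pics/top_end.png

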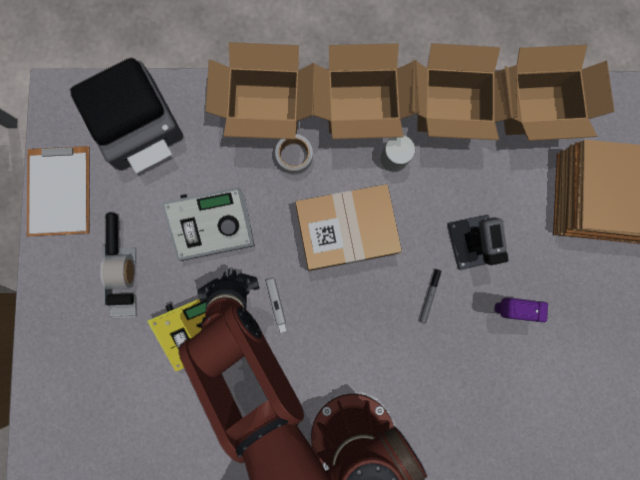

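The wheel still reads 3 and the bystanders are where they were. The first press was at full depth only briefly, so I press once more and hold it longer.

Emit:
jog_arm(
  plan=[
    [[25, 1, 30], [-0.1, -0.3, 0], 1],
    [[25, 1, 30], [0, 0, 0], 1],
    [[14, 0, 30], [0, 0, 0], 1],
    [[0, 0, 25], [0, 0, 0], 1],
    [[0, 0, 0], [0, 0, 0], 1],
  ],
)

```text
time: 30.4
tcp_pos: [0.5049, 0.3001, 0.1183]
orientation: [[0.888, 0.2, 0.414], [0.181, -0.98, 0.086], [0.423, -0.001, -0.906]]
ft_force: [0.1, -0.5, -0.8]
grip_width: -0.001
```

```bash
python3 - <<'E'
from h import *
wtip()
E
```

```text
t 30.40 tip in wheel frame [  4.663  -93.4143  20.8957] in button frame [ 4.2013 -0.3394 13.0563] F panel [-0.3866 -0.5264 -0.7367] turn [ 0.0325 -0.0246 -0.2499] grip -0.00
```

Emit:
jog_arm(
  plan=[
    [[-4, 0, 6], [0, 0, 0], 1],
    [[-1, 0, 5], [0, 0, 0], 1],
    [[0, 0, 3], [0, 0, 0], 1],
    [[0, 0, 3], [0, 0, 0], 1],
    [[0, 0, 2], [0, 0, 0], 1],
    [[0, 0, 2], [0, 0, 0], 1],
  ],
)

```text
time: 31.0
tcp_pos: [0.5083, 0.3004, 0.0997]
orientation: [[0.889, 0.199, 0.412], [0.181, -0.98, 0.083], [0.421, 0.001, -0.907]]
ft_force: [-16.3, -6.0, 20.6]
grip_width: 0.0
```

```bash
python3 - <<'E'
from h import *
wtip()
E
```

```text
t 31.00 tip in wheel frame [ -0.2125 -93.8009   2.6481] in button frame [-0.6741 -0.7259 -5.1913] F panel [-6.8345 -2.52   25.8963] turn [ 0.1897  0.1327 -0.2401] grip 0.00
```

Emit:
jog_arm(
  plan=[
    [[0, 0, 1.5], [0, 0, 0], 1],
    [[0, 0, 1.5], [0, 0, 0], 1],
  ],
)

```text
time: 31.2
tcp_pos: [0.5081, 0.3004, 0.1]
orientation: [[0.889, 0.199, 0.412], [0.182, -0.98, 0.081], [0.42, 0.003, -0.908]]
ft_force: [-6.3, -3.9, 7.3]
grip_width: 0.0
```

Emit:
jog_arm(
  plan=[
    [[0, 0, -6], [0, 0, 0], 1],
    [[0, 0, -12], [0, 0, 0], 1],
    [[0, 0, -30], [0, 0, 0], 1],
    [[-20, 0, -35], [0, 0, 0], 1],
    [[-30, 0, -30], [0, 0, 0], 1],
    [[-20, 0, -20], [0, 0, 0], 1],
    [[0, 0, 0], [0, 0, 0], 1],
    [[0, 0, 0], [0, 0, 0], 1],
  ],
)

```text
time: 32.0
tcp_pos: [0.3888, 0.2788, 0.2014]
orientation: [[0.883, 0.202, 0.424], [0.18, -0.979, 0.092], [0.433, -0.005, -0.901]]
ft_force: [0.2, -0.3, -0.2]
grip_width: 0.006
```

```bash
python3 strip.py pics/strip5.png; python3 - <<'E'
from h import *
s=cam("scene");t=cam("top")
d=cv2.absdiff(t["img"][:,:,::-1],cv2.imread("pics/top0.png"))
print("carton area diff",d[180:280,290:405].mean(),"scanner",d[205:275,440:515].mean())
crop(s,170,130,270,230,6,"pics/s21.png");crop(t,160,185,260,260,8,"pics/t21.png")
E
```

```text
t 32.05 tip in wheel frame [-66.997  -90.5196 145.8255] in button frame [-67.4586   2.5554 137.9861] F panel [ 0.31    1.0499 -0.2115] turn [-0.17   -0.639  -0.2758] grip 0.00
carton area diff 3.749913043478261 scanner 2.9074920634920636
```

View pics/t21.png

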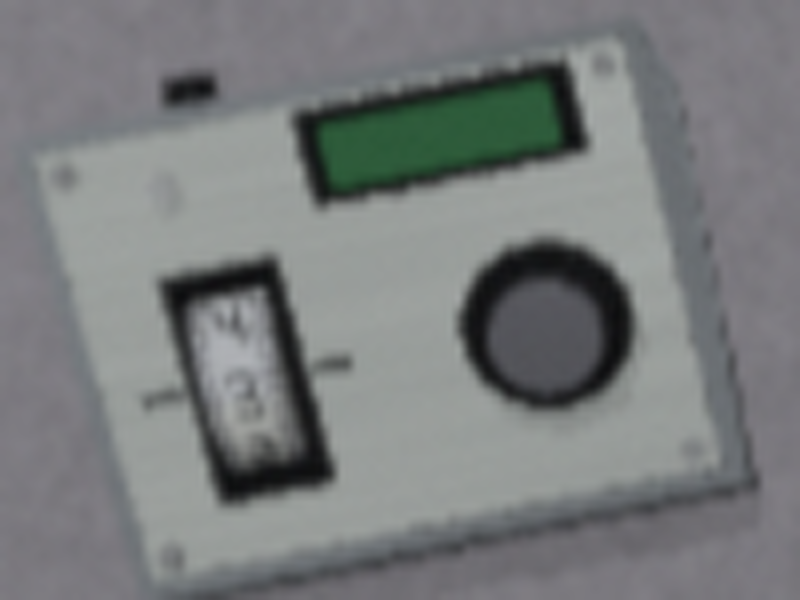

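View pics/s21.png

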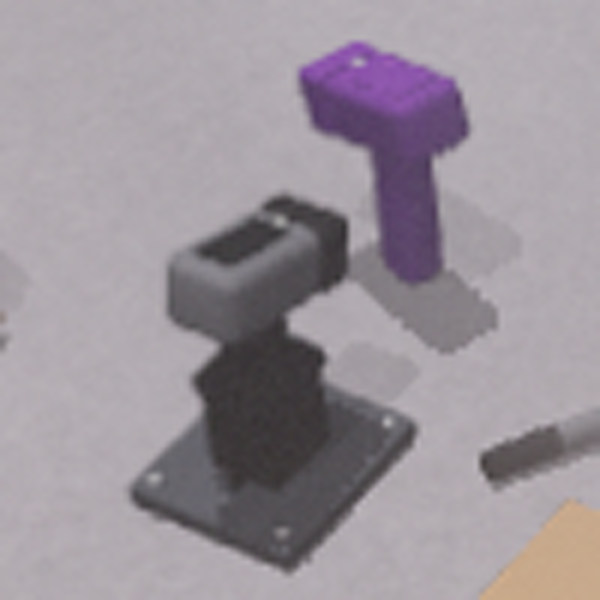

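The wheel reads 3 at the marks, at (245,395) in the crop. The button is out, the scanner stands upright in its holster as at the start, and the arm touches nothing.

```bash
python3 -c "
from rig import job_done
print(job_done())"
```

```text
the job is handed in; nothing more can be done
None
```

I carried out every step in order and handed the job in at about 32 s of the 72 s allowed; the interface gives no verdict.

- **Scan:** I lifted the scanner clear and held it still for about 1.6 s. By the arm's pose, the beam passed within 3 mm of the label centre, 12 cm away and 30 degrees off square. That pose comes from the grip. The pictures agreed to about 5 mm at the foot and at the head's upper rear edge; the lower rear edge of the head showed about 15 mm short of my outline. I put that down to the head's taper.
- **Return:** The scanner is back in its stand and let go. In the last scene picture it is upright and looks as it did at the start.
- **Thumbwheel:** Two long strokes left the wheel about 8 degrees short. One nudge did not turn it, and a second brought it to 3. The 3 now sits where the 0 was at the start, and it had not moved after the first button press or in the last picture.
- **Button:** I pressed it twice, because I was not sure the first press (55 N) had stayed down long enough. The second peaked at about 26 N and I held it at the stop. In the last picture the button is out again.
- **Other things:** The carton and the bystanders look unmoved in the start and end pictures, and at the end the arm was clear of everything.

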